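Nest the graded mixing pots past the ball catches

TASK

Put the mixing pots away as one nest. Take the yellow medium pot off its sloping stand, set it upright inside the blue large pot and press it down past the ball catches until it sits fully home on the floor; only then put the red small pot upright inside the yellow one, fully home. Leave the other things on the table where they are.

Things in the scene. Friction and masses are not known exactly. Their poses are not given: they have to be found in the camera images.
- nest: Blue large pot, round, open upward, on a wooden board (170 x 170 x 12 mm) fixed to the table. Origin: centre of the board's underside, on the table; z up. Pot 62 mm high on the board (rim 74 mm above the table), wall 8 mm, outer radius 65 mm at the foot to 69 at the rim, inner radius 57 mm at the floor to 61 at the rim, floor 8 mm thick.
- nest_floor (a point): Centre of the blue pot's inner floor, 20 mm above the table; the yellow pot's origin must end here. Three sprung steel balls (radius 12 mm) stand 6 mm out of the inner wall, centred 6 mm above this floor, 120 degrees apart. The yellow pot stops on them up to 12 mm above home, often askew; about 8 to 20 N down on its rim, on the high side first, takes it past them.
- nest_rim (a point): Centre of the blue pot's mouth at the rim, 74 mm above the table.
- pot_medium: Yellow pot, loose, round, open: 60 mm high, outer radius 53 mm at the foot to 56.5 at the rim, wall 8 mm, floor 7 mm thick, about 0.2 kg. Origin: centre of its underside; z along its axis to the mouth. Starts on its stand tilted 22 degrees, mouth towards the stand's -x. Home, its rim is 6 mm above the blue rim, so a finger outside its wall meets the blue rim before that.
- pot_medium_rim (a point): Centre of the yellow pot's mouth, 60 mm above its origin along its z.
- pot_small: Red pot, loose, round, open: 58 mm high, outer radius 41 mm at the foot to 44.5 at the rim, wall 8 mm, floor 7 mm thick, about 0.14 kg. Origin: centre of its underside; z along its axis to the mouth. Starts on its stand tilted 22 degrees like the yellow one. Home, its origin is 7 mm above the yellow pot's origin and its rim 5 mm above the yellow rim.
- pot_small_rim (a point): Centre of the red pot's mouth, 58 mm above its origin along its z.
- stand_medium: Fixed sloping plywood stand of the yellow pot, 126 x 122 mm on plan, back edge 61 mm high. Origin: centre of its underside, on the table; its slope rises 22 degrees towards its +x, and two steel pins 15 mm tall hold the pot's foot at the low -x side. The centre of the slope is 35 mm above the origin.
- stand_small: Fixed sloping plywood stand of the red pot, 104 x 98 mm on plan, back edge 52 mm high, otherwise as the yellow pot's; the centre of its slope is 31 mm above its origin.
- tape_roll: Yellow roll of tape lying flat, 100 mm across, 25 mm high; bystander. Origin: centre of its underside.
- jar: Amber jar, 68 mm across, 100 mm high; bystander. Origin: centre of its underside.
- spatula: Spatula lying flat, 250 mm long; bystander.
- screwdriver: Screwdriver lying flat, 170 mm long; bystander.
- wrench: Wrench lying flat, 170 mm long; bystander.
Mind the look-alikes: they are no part of the job. Leave any pink look-alike of the nest alone.

How it is judged:
By the outcome, as a careful person would: the job done as asked, in the order asked, and still so for the second after the job is handed in, with the robot touching nothing.
It also fails if it takes over 72 s, if anything falls off the work surface, if the arm or the gripper's body presses on something with over 40 N, if the wrist force passes 120 N, or if a joint passes its speed limit or range.

ROBOT

A 6-joint arm with a two-finger parallel gripper is mounted at the origin on the work surface. World frame = base frame: x ahead of the robot, y to its left, z up, the work surface at z = 0. Lengths are in m, angles in rad, forces in N, time in s.
With the tool pointing down it reaches from about 0.375 to 0.9 m from the base axis. Payload 3.1 kg.
Tool frame: the origin (TCP) lies midway between the tips of the shut fingers; the grasp point (between the pads) lies 19 mm behind it; x points along the fingers, y is the direction in which the jaws open and shut, and the axes are right-handed (so a half turn about x gives the same grasp; the last joint's range is limited). The gripper opens to 85 mm and grips with 20 to 120 N. Pads are 22 mm wide; open, the fingers measure 114 mm over their backs; the gripper's body (76 mm by 85 mm) begins 54 mm behind the grasp point. The pads swing forward as they close: fully open they stand 13 mm farther back than shut.
Start: joints at [1.165, 0.527, 1.433, -0, 1.181, -0.178], TCP at [0.14, 0.609, 0.231] pointing down, gripper open.
Joint ranges: [-3.08, 3.08], [-0.75, 2.2], [0.22, 2.44], [-1.43, 4.57], [0, 2.65], [-2.85, 2.85]. Speed limits (rad/s): [2.79, 2.79, 3.14, 3.14, 3.14, 3.14].

INTERFACE

Orientations are given as a unit quaternion [x, y, z, w].
In Python, from station import manip gives the robot as it stands.
- The arm moves only by the tool carry_out, never from a script. Its argument "commands" is a list that holds one entry, the list of rows, each a list of 7 numbers: the shift along the tool's x, y, z in units of 25 mm (1.0 is 25 mm), then the turn, a rotation vector about the tool's x, y, z in units of 5 degrees (1.0 is 5 degrees), then the finger opening in mm, from 0 to 85.4. A call has exactly 5 rows; each row is the pose to reach, as a shift and turn from the pose commanded when the call began, along the tool's axes at that moment; what a row does not reach only later rows make up. A row lasts 1/10 s, in which the tool goes at most 50 mm and 8.59 degrees, less where a joint would pass 70% of its speed; a pose out of reach is approached as far as the arm can. A call with a gripper value outside its range is refused whole. The fingers move at their own pace and stop on an object; "force" is the grip in N (left out, the last holds). Time passes only in rows, so rows that repeat a pose let the fingers close, or fill a call up. It gives the time, the measured TCP pose, the force and the opening at its end, in the units of the state.
- manip.sense(): the state, without advancing time (a new reading comes with each control period).
- manip.snapshot(name): name is "scene" or "top"; returns a dict with "image" (480x640x3 uint8, red, green, blue), "fx", "fy", "cx", "cy" (pixels), "k1" (the pictures are not rectified: a ray, as slopes to the right and down, at radius r is drawn at 1 + k1 r^2 times it, then the intrinsics apply), "rvec" (rotation vector, rad) and "tvec" (3), from world to camera coordinates, as OpenCV has them. Camera axes: x right, y down, z forward; pixel columns grow to the right and rows downward; lengths in m; the calibration is good to about 2 mm. A picture is of the moment at which its call begins. There is no depth.
- manip.sign_off(): hands the job in, once; it reports no verdict.
The state is a dict: "t": time; "q": joint angles; "qd": joint speeds; "tau": joint torques, N m; "tcp_pos": TCP position; "tool_rot": TCP orientation; "force": force on the tool from outside, world axes, zero at the start; "ft_torque": the same for the moment, N m; "finger_gap": opening from 0.0 (shut) to 1.0 (fully open).
Only numpy, scipy, OpenCV 4.12 (cv2) and the standard library are available. Lean on these libraries where they do the work, as an engineer would, in place of code of your own. Each camera call takes 0.05 s, during which the arm holds its last target.

## Working session

There is one attempt and no reset: what is moved stays moved. The work goes in short steps, Python scripts to look and compute and a tool call to move; the robot and the scene stay as the last step left them, time stands still between calls to the robot, and variables do not carry over. Pictures are saved under pics/ and viewed, and the job is handed in when it is done.

Besides the shell and the picture viewer there is one more tool, called after "Request:" in YAML: its name, and indented under it one key for each argument. carry_out: Moves the arm, as the interface text tells. Its arguments: {"type":"object","properties":{"commands":{"type":"array"},"force":{"type":"number"}},"required":["commands"]}

```bash
ls -la; mkdir -p pics; python3 - <<'E'
from station import manip
import cv2
s=manip.sense(); print(s)
for n in("scene","top"):
    d=manip.snapshot(n); cv2.imwrite(f"pics/{n}0.png",d["image"][:,:,::-1]); print({k:v for k,v in d.items() if k!="image"})
E
```

```text
total 12
drwxr-xr-x  3 agent agent 4096 Dec  6 04:26 .
drwxr-xr-x 23 root  root  4096 Dec  6 04:26 ..
drwxr-xr-x  2 agent agent 4096 Dec  6 04:26 pics
{'t': 0.0, 'q': array([ 1.16551417e+00,  5.28425515e-01,  1.43391437e+00, -4.04255541e-05,
        1.18140812e+00, -1.78492420e-01]), 'qd': array([ 0.0018466 ,  0.00037279, -0.00054373,  0.00091344,  0.00034132,
       -0.00108363]), 'tau': array([-1.41800279e-03, -4.42344761e+01, -1.78024542e+01, -4.21409513e-04,
        8.46954121e-03,  9.41255394e-06]), 'tcp_pos': array([0.14021871, 0.60832361, 0.23035477]), 'tool_rot': array([ 0.0792715 ,  0.70277235, -0.0807387 ,  0.7023591 ]), 'force': array([-0.49805621,  0.62556147, -0.13079329]), 'ft_torque': array([ 0.01130489, -0.00442672, -0.03517976]), 'finger_gap': 0.997487867420054}
{'fx': 525.7934948783492, 'fy': 525.7934948783492, 'cx': 321.5626939479719, 'cy': 237.06200340463008, 'k1': -0.10006686925171303, 'rvec': array([ 1.91184572,  1.46297861, -0.6257223 ]), 'tvec': array([-0.17480681, -0.28204123,  1.54091038])}
{'fx': 580.6397943228798, 'fy': 580.6397943228798, 'cx': 316.40001106089574, 'cy': 235.74480838140138, 'k1': -0.11630815820044155, 'rvec': array([ 2.17184635, -2.11187973,  0.18147773]), 'tvec': array([-0.01132904,  0.5525517 ,  1.08352785])}
```

View pics/scene0.png

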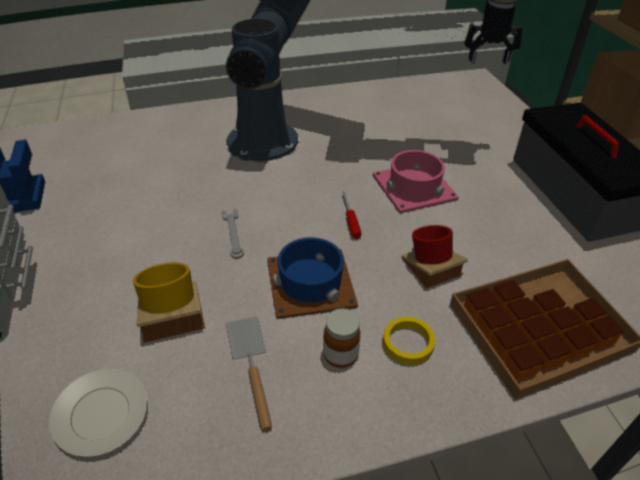

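View pics/top0.png

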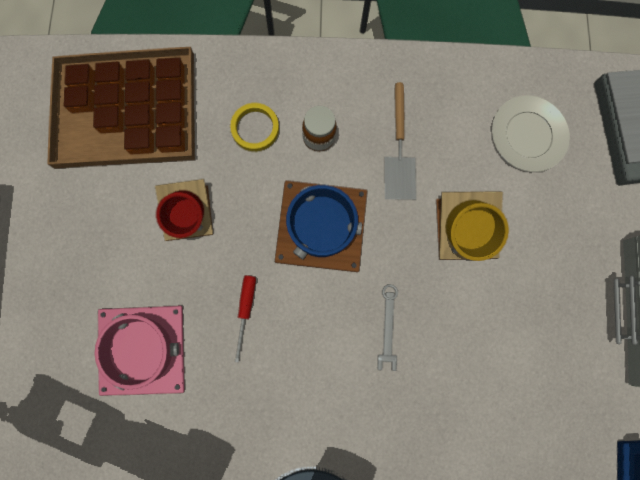

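```bash
cat > h.py <<'E'
import numpy as np, cv2
from scipy.spatial.transform import Rotation as R
from scipy.optimize import least_squares, minimize
from station import manip
def proj(d,P):
    k=np.array([d['k1'],0,0,0,0]); K=np.array([[d['fx'],0,d['cx']],[0,d['fy'],d['cy']],[0,0,1.]])
    return cv2.projectPoints(np.asarray(P,float).reshape(-1,1,3),d['rvec'],d['tvec'],K,k)[0].reshape(-1,2)
def unproj(d,uv,z):
    k=np.array([d['k1'],0,0,0,0]); K=np.array([[d['fx'],0,d['cx']],[0,d['fy'],d['cy']],[0,0,1.]])
    n=cv2.undistortPoints(np.array(uv,float).reshape(-1,1,2),K,k).reshape(-1,2)
    Rm=cv2.Rodrigues(d['rvec'])[0]; C=-Rm.T@d['tvec']
    r=np.c_[n,np.ones(len(n))]@Rm
    return C+r*((z-C[2])/r[:,2])[:,None]
def circ(c,ax,r,n=72):
    ax=np.array(ax)/np.linalg.norm(ax); u=np.cross(ax,[0.3,0.9,0.1]); u/=np.linalg.norm(u); v=np.cross(ax,u)
    t=np.linspace(0,2*np.pi,n,endpoint=False)
    return np.array(c)+r*(np.cos(t)[:,None]*u+np.sin(t)[:,None]*v)
def mask(img,color):
    hsv=cv2.cvtColor(img,cv2.COLOR_RGB2HSV); h,s,v=cv2.split(hsv)
    if color=='yellow': m=(h>=20)&(h<=30)&(s>200)&(v>60)
    if color=='red': m=((h<=4)|(h>=176))&(s>190)&(v>60)
    if color=='blue': m=(h>=105)&(h<=120)&(s>150)
    m=m.astype(np.uint8)
    return m
def blob(m,uv,rad):
    mm=np.zeros_like(m); cv2.circle(mm,tuple(int(a) for a in uv),rad,1,-1); m=m&mm
    m=cv2.morphologyEx(m,cv2.MORPH_OPEN,np.ones((3,3),np.uint8))
    n,l,st,c=cv2.connectedComponentsWithStats(m); i=1+np.argmax(st[1:,4]); m=(l==i).astype(np.uint8)
    cs,_=cv2.findContours(m,cv2.RETR_EXTERNAL,cv2.CHAIN_APPROX_NONE)
    return cv2.convexHull(max(cs,key=cv2.contourArea)).reshape(-1,2).astype(np.float32)
def support(pts,ang):
    return (pts@np.array([np.cos(ang),np.sin(ang)])).max(0)
E
python3 - <<'E'
from h import *
ds={n:manip.snapshot(n) for n in("scene","top")}
for n,d in ds.items():
    im=d['image']
    o=im[:,:,::-1].copy()
    for c,uv in (('yellow',(165,285) if n=='scene' else (478,230)),('red',(433,243) if n=='scene' else(181,215)),('blue',(311,270) if n=='scene' else(323,221))):
        hu=blob(mask(im,c),uv,60); cv2.polylines(o,[hu.astype(np.int32).reshape(-1,1,2)],True,(0,255,0),1)
        print(n,c,hu.min(0),hu.max(0))
    x0,x1,y0,y1=(120,490,210,350) if n=='scene' else (140,520,160,290)
    cv2.imwrite(f'pics/seg_{n}.png',cv2.resize(o[y0:y1,x0:x1],None,fx=2.1,fy=2.1,interpolation=cv2.INTER_CUBIC))
s=manip.sense(); print(R.from_quat(s['tool_rot']).as_matrix().round(3))
E
```

```text
scene yellow [134. 264.] [192. 312.]
scene red [413. 226.] [451. 260.]
scene blue [279. 239.] [342. 301.]
top yellow [447. 201.] [506. 259.]
top red [157. 192.] [202. 237.]
top blue [287. 186.] [357. 255.]
[[-0.001  0.225  0.974]
 [-0.001  0.974 -0.225]
 [-1.    -0.001 -0.   ]]
```

View pics/seg_scene.png

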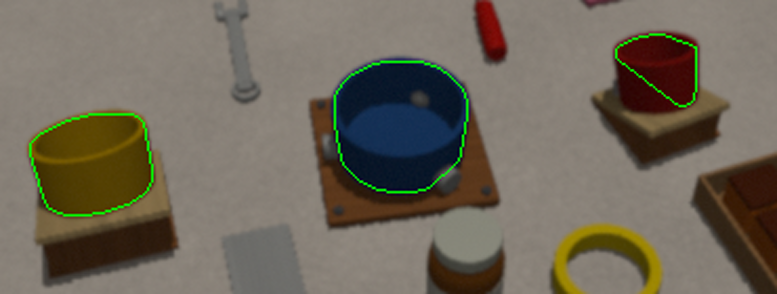

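View pics/seg_top.png

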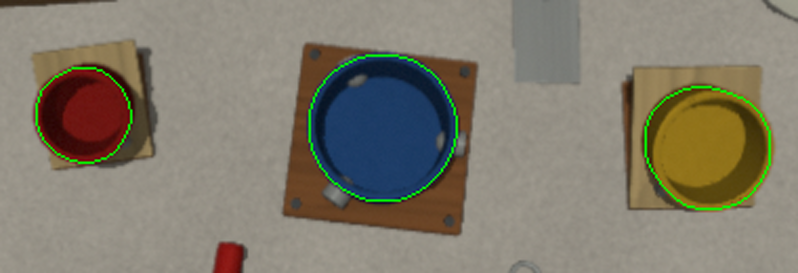

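```bash
cat >> h.py <<'E'
def mask(img,color):
    h,s,v=cv2.split(cv2.cvtColor(cv2.GaussianBlur(img,(3,3),0),cv2.COLOR_RGB2HSV))
    if color=='yellow': m=(h>=17)&(h<=32)&(s>165)&(v>40)
    if color=='red': m=((h<=6)|(h>=174))&(s>165)&(v>30)
    if color=='blue': m=(h>=100)&(h<=125)&(s>120)
    return m.astype(np.uint8)
A=np.linspace(0,2*np.pi,48,endpoint=False); AA=np.array([np.cos(A),np.sin(A)])
POT={'yellow':(.060,.053,.0565),'red':(.058,.041,.0445),'blue':(.062,.065,.069)}
def potpts(c,o,ax):
    H,r0,r1=POT[c]; ax=np.array(ax)/np.linalg.norm(ax)
    return np.r_[circ(o,ax,r0),circ(np.array(o)+H*ax,ax,r1)]
def axis(p): # p=(tx,ty) lean components
    return np.array([p[0],p[1],np.sqrt(max(1e-6,1-p[0]**2-p[1]**2))])
E
cat > fit0.py <<'E'
from h import *
ds={n:manip.snapshot(n) for n in("scene","top")}
seeds={'yellow':((165,285),(478,230)),'red':((433,243),(181,215)),'blue':((311,270),(323,221))}
for c,(us,ut) in seeds.items():
    H={n:blob(mask(ds[n]['image'],c),u,60) for n,u in (('scene',us),('top',ut))}
    sup={n:(H[n]@AA).max(0) for n in H}
    o0=unproj(ds['top'],[ut],.05)[0]
    def res(p,full=True):
        o=p[:3]; 
        if c=='blue': ax=[0,0,1]; o=np.array([p[0],p[1],.012])
        else: ax=[np.sin(p[4])*np.cos(p[3]),np.sin(p[4])*np.sin(p[3]),np.cos(p[4])]
        r=[]
        for n in H: r.append((proj(ds[n],potpts(c,o,ax))@AA).max(0)-sup[n]-.3)
        r=np.concatenate(r)
        if full and c!='blue': r=np.r_[r,(p[4]-np.radians(22))*100]
        return r
    best=None
    for az in np.arange(0,6.28,.8):
        s=least_squares(res,[o0[0],o0[1],.035,az,.38],loss='soft_l1',x_scale=[.01,.01,.01,.3,.1])
        if best is None or s.cost<best.cost: best=s
    p=best.x; r=res(p,False)
    print(c,'o',p[:3].round(4),'az',np.degrees(p[3]).round(1),'tilt',np.degrees(p[4]).round(1),'rms',np.sqrt((r**2).reshape(2,-1).mean(1)).round(2))
    for n in H:
        if c!='blue':
            o=p[:3];ax=[np.sin(p[4])*np.cos(p[3]),np.sin(p[4])*np.sin(p[3]),np.cos(p[4])]
        else:o=np.array([p[0],p[1],.012]);ax=[0,0,1]
        im=ds[n].setdefault('o',ds[n]['image'][:,:,::-1].copy())
        cv2.polylines(im,[cv2.convexHull(proj(ds[n],potpts(c,o,ax)).astype(np.float32)).astype(np.int32)],True,(0,255,0),1)
for n,(x0,x1,y0,y1) in {'scene':(120,490,210,350),'top':(140,520,160,290)}.items():
    cv2.imwrite(f'pics/fit_{n}.png',cv2.resize(ds[n]['o'][y0:y1,x0:x1],None,fx=2.1,fy=2.1,interpolation=cv2.INTER_CUBIC))
E
python3 fit0.py
```

```text
yellow o [ 0.5834 -0.3035  0.0357] az 173.3 tilt 22.2 rms [1.16 0.78]
red o [0.5989 0.2719 0.0291] az 198.2 tilt 21.7 rms [1.72 0.67]
blue o [ 0.5793 -0.0046  0.035 ] az 229.2 tilt 21.8 rms [1.47 1.05]
```

View pics/fit_scene.png

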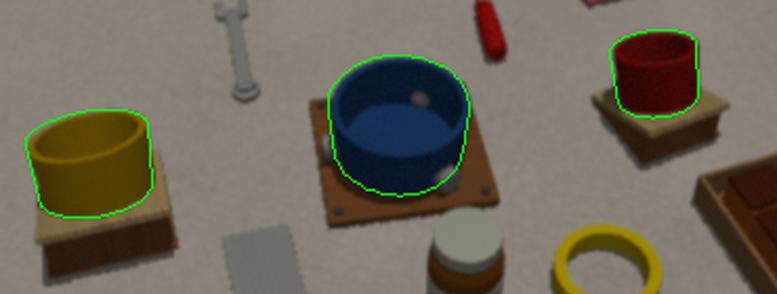

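View pics/fit_top.png

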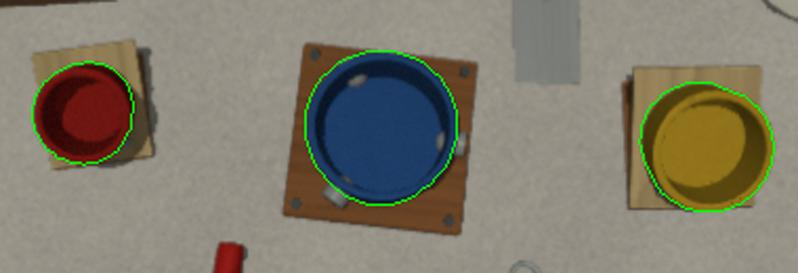

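```bash
sed -i 's/-sup\[n\]-.3)/-sup[n]-p[5])/; s/,az,.38\],/,az,.38,.5],/; s/x_scale=\[.01,.01,.01,.3,.1\]/x_scale=[.01,.01,.01,.3,.1,1]/; s/np.degrees(p\[4\]).round(1)/np.degrees(p[4]).round(1),"b",p[5].round(2)/; s/.astype(np.float32)).astype(np.int32)\]/.astype(np.float32)).round().astype(np.int32)]/' fit0.py; python3 fit0.py
python3 - <<'E'
from h import *
d=manip.snapshot('top'); im=d['image'][:,:,::-1]
cv2.imwrite('pics/za.png',cv2.resize(im[165:280,430:520],None,fx=5,fy=5,interpolation=cv2.INTER_CUBIC))
cv2.imwrite('pics/zb.png',cv2.resize(im[170:285,265:380],None,fx=5,fy=5,interpolation=cv2.INTER_CUBIC))
E
```

```text
yellow o [ 0.5833 -0.3018  0.036 ] az 180.3 tilt 21.9 b 1.26 rms [0.36 0.4 ]
red o [0.5994 0.2697 0.031 ] az 188.0 tilt 22.4 b 1.5 rms [0.45 0.54]
blue o [ 0.5797 -0.0045  0.035 ] az 91.7 tilt 21.8 b 1.5 rms [0.48 0.46]
```

View pics/fit_top.png

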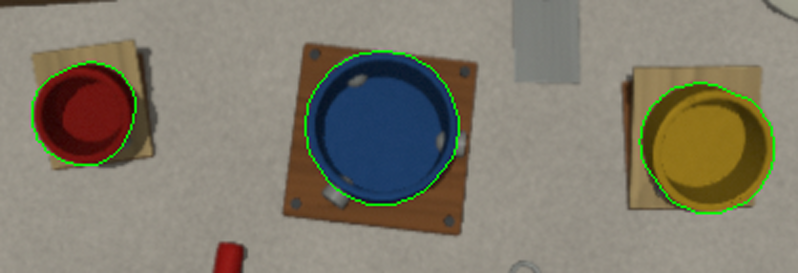

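View pics/za.png

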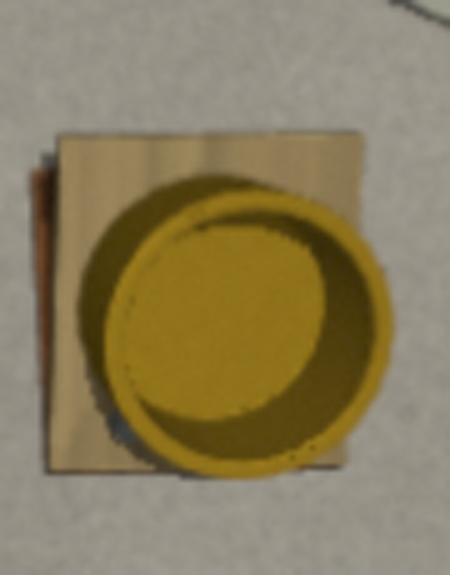

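View pics/zb.png

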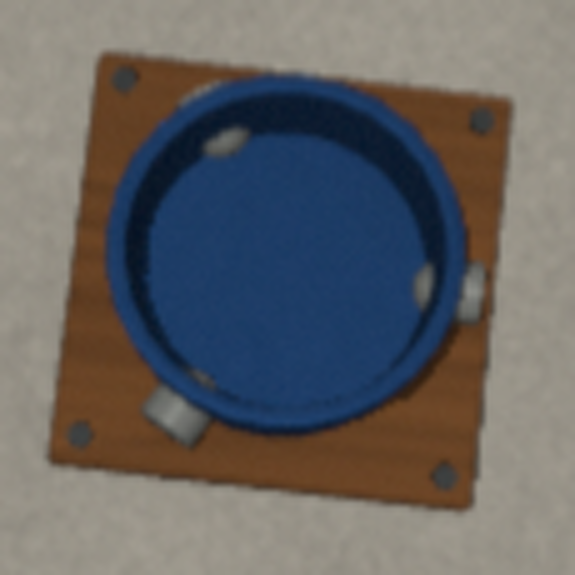

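```bash
cat >> h.py <<'E'
def rot(xd,yd):
    x=np.array(xd,float); x/=np.linalg.norm(x); y=np.array(yd,float); y-=x*(x@y); y/=np.linalg.norm(y)
    return np.c_[x,y,np.cross(x,y)]
def delta(p,Rt,s=None):
    s=s or manip.sense(); R0=R.from_quat(s['tool_rot']).as_matrix()
    return np.r_[R0.T@(np.array(p)-s['tcp_pos'])/.025, np.degrees(R.from_matrix(R0.T@Rt).as_rotvec())/5].round(2)
def grasp(c,o,az,tilt,depth,back=0.,phi=180.,taper=3.34):
    """tool on the wall; az=lean azimuth deg, grasp on the leaning side. returns TCP,R"""
    a,t=np.radians(az),np.radians(tilt); u=np.array([np.cos(a),np.sin(a),0]); z=np.array([0,0,1.])
    ax=np.sin(t)*u+np.cos(t)*z; e=np.cos(t)*u-np.sin(t)*z
    H,r0,r1=POT[c]; g=np.arctan((r1-r0)/H)
    xt=-(np.cos(g)*ax+np.sin(g)*e); 
    P=np.array(o)+H*ax+(r1-.004)*e
    return P+xt*(depth-back), rot(xt,-e)
def show():
    s=manip.sense(); print('t',round(s['t'],2),'p',s['tcp_pos'].round(4),'F',s['force'].round(1),'gap',round(s['finger_gap']*85.4,1),'q',s['q'].round(2)); print(R.from_quat(s['tool_rot']).as_matrix().round(3).tolist())
E
python3 - <<'E'
from h import *
show()
p,Rt=grasp('yellow',[.5833,-.3018,.036],180,22,.014,.07); print(p,Rt.round(3).tolist())
Rd=rot([0,0,-1],[1,0,0])
print(delta([.45,.30,.28],Rd)); print(delta([.5,0,.28],Rd)); 
E
```

```text
t 0.45 p [0.1405 0.6089 0.2312] F [-0.6  0.3  0.8] gap 85.6 q [ 1.17  0.53  1.43 -0.    1.18 -0.18]
[[-0.0, 0.225, 0.974], [-0.0, 0.974, -0.225], [-1.0, -0.0, -0.0]]
[ 0.48818042 -0.3018      0.12257673] [[0.428, 0.904, -0.0], [-0.0, -0.0, -1.0], [-0.904, 0.428, -0.0]]
[-1.95 -9.26 14.84 15.4   0.    0.  ]
[ -1.95 -20.5   19.49  15.4    0.     0.  ]
```

Request:
carry_out:
  commands:
    - [[-2,-9.2,14.8,15.4,0,0,30],[-2,-9.2,14.8,15.4,0,0,30],[-2,-9.2,14.8,15.4,0,0,30],[-2,-9.2,14.8,15.4,0,0,30],[-2,-9.2,14.8,15.4,0,0,30]]
  force: 60

```text
t: 0.95
tcp_pos: [0.3176, 0.4324, 0.2603]
tool_rot: [0.334, 0.623, -0.333, 0.624]
force: [0.8, 0.5, -1.3]
finger_gap: 0.351
```

```bash
python3 - <<'E'
from h import *
show()
Rd=rot([0,0,-1],[1,0,0])
print(delta([.45,.30,.28],Rd)); print(delta([.48,0,.28],Rd)); 
E
```

```text
t 0.95 p [0.3176 0.4324 0.2603] F [ 0.8  0.5 -1.3] gap 30.0 q [ 0.73  0.37  1.62 -0.    1.15  0.14]
[[0.0, 0.832, 0.555], [0.0, 0.555, -0.832], [-1.0, 0.001, -0.0]]
[-0.79  1.47  7.34  6.74 -0.   -0.01]
[-7.900e-01 -4.200e+00  1.799e+01  6.740e+00 -0.000e+00 -1.000e-02]
```

Request:
carry_out:
  commands:
    - [[-0.8,-4.2,18,6.7,0,0,30],[-0.8,-4.2,18,6.7,0,0,30],[-0.8,-4.2,18,6.7,0,0,30],[-0.8,-4.2,18,6.7,0,0,30],[-0.8,-4.2,18,6.7,0,0,30]]

```text
t: 1.45
tcp_pos: [0.4062, 0.1986, 0.2711]
tool_rot: [0.498, 0.502, -0.498, 0.502]
force: [0.8, 0.2, 0.2]
finger_gap: 0.354
```

```bash
python3 - <<'E'
from h import *
show()
p,Rt=grasp('yellow',[.5833,-.3018,.036],180,22,.014,.12); print(p); print(delta(p,Rt))
E
```

```text
t 1.45 p [0.4062 0.1986 0.2711] F [0.8 0.2 0.2] gap 30.2 q [ 0.21  0.24  1.8  -0.    1.1   0.2 ]
[[0.001, 1.0, 0.007], [0.0, 0.007, -1.0], [-1.0, 0.001, -0.0]]
[ 0.46678218 -0.3018      0.1677665 ]
[ 4.130e+00  2.270e+00  2.003e+01  8.000e-02 -2.000e-02  5.060e+00]
```

Request:
carry_out:
  commands:
    - [[1,1,10,0,0,0,30],[1,1,10,0,0,0,30],[1,1,10,0,0,0,30],[1,1,10,0,0,0,30],[1,1,10,0,0,0,30]]

```text
t: 1.95
tcp_pos: [0.4328, -0.0489, 0.2461]
tool_rot: [0.498, 0.502, -0.497, 0.503]
force: [1.1, 0.3, -0.4]
finger_gap: 0.352
```

Request:
carry_out:
  commands:
    - [[3,1.2,10,0,0,5,30],[3,1.2,10,0,0,5,30],[3,1.2,10,0,0,5,30],[3,1.2,10,0,0,5,30],[3,1.2,10,0,0,5,30]]

```text
t: 2.45
tcp_pos: [0.4573, -0.2216, 0.1911]
tool_rot: [0.595, 0.383, -0.377, 0.598]
force: [0.9, 0.4, 0.0]
finger_gap: 0.35
```

```bash
python3 - <<'E'
from h import *
show()
p,Rt=grasp('yellow',[.5833,-.3018,.036],180,22,.014,.05); print(p); print(delta(p,Rt))
E
```

```text
t 2.45 p [ 0.4573 -0.2216  0.1911] F [0.9 0.4 0. ] gap 29.9 q [-0.87  0.35  2.05  0.67  0.56 -1.43]
[[0.424, 0.906, 0.01], [0.005, 0.008, -1.0], [-0.906, 0.424, -0.001]]
[ 0.49673972 -0.3018      0.10450082]
[ 3.79 -0.06  3.23  0.1  -0.06  0.06]
```

Request:
carry_out:
  commands:
    - [[1,0,3.2,0.1,0,0,30],[2,0,3.2,0.1,0,0,30],[3,0,3.2,0.1,0,0,30],[3.8,0,3.2,0.1,0,0,30],[3.8,0,3.2,0.1,0,0,30]]

```text
t: 2.95
tcp_pos: [0.4993, -0.3015, 0.1029]
tool_rot: [0.598, 0.382, -0.379, 0.594]
force: [0.1, -0.5, 0.1]
finger_gap: 0.353
```

```bash
python3 - <<'E'
from h import *
show()
p,Rt=grasp('yellow',[.5833,-.3018,.036],180,22,.014,.0); print(p); print(delta(p,Rt))
d=manip.snapshot('scene'); cv2.imwrite('pics/s1.png',cv2.resize(d['image'][180:360,60:300,::-1],None,fx=3,fy=3,interpolation=cv2.INTER_CUBIC))
d=manip.snapshot('top'); cv2.imwrite('pics/t1.png',cv2.resize(d['image'][150:330,380:620,::-1],None,fx=3,fy=3,interpolation=cv2.INTER_CUBIC))
E
```

```text
t 2.95 p [ 0.4993 -0.3015  0.1029] F [ 0.1 -0.5  0.1] gap 30.2 q [-0.91  0.61  1.92  0.81  0.48 -1.61]
[[0.42, 0.907, 0.002], [0.007, -0.001, -1.0], [-0.907, 0.42, -0.007]]
[ 0.51813796 -0.3018      0.05931105]
[ 1.9  -0.05  0.03 -0.02 -0.08  0.09]
```

View pics/s1.png

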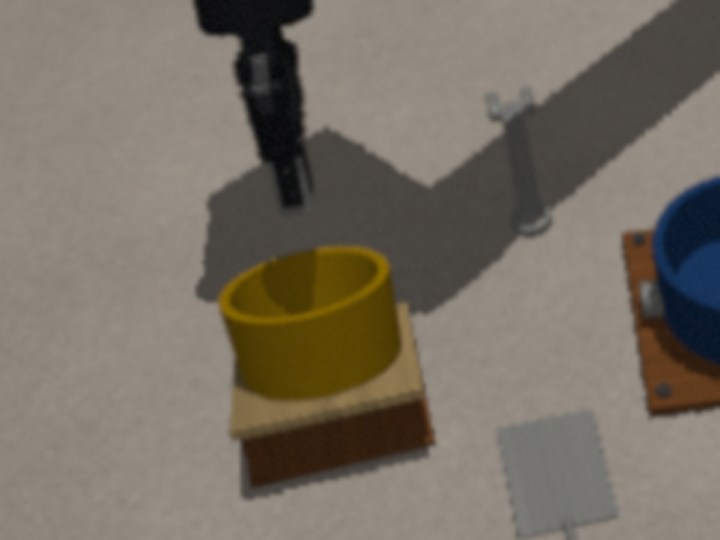

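View pics/t1.png

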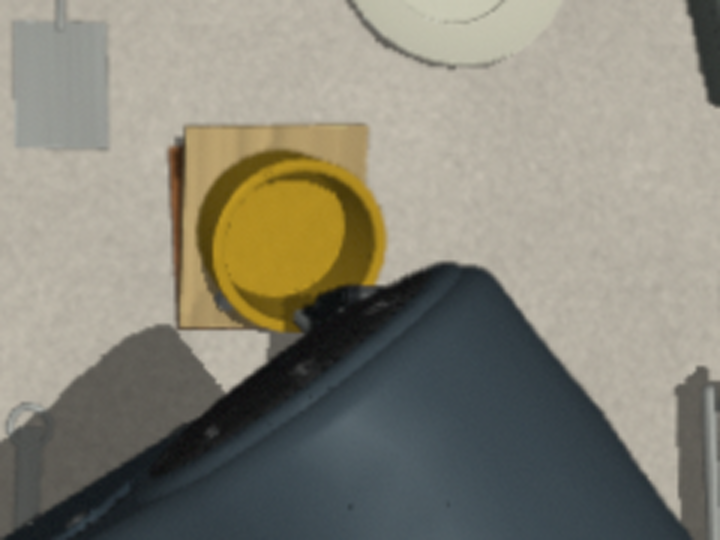

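Request:
carry_out:
  commands:
    - [[0.5,0,0,0,0,0,30],[1,0,0,0,0,0,30],[1.5,0,0,0,0,0,30],[1.9,0,0,0,0,0,30],[1.9,0,0,0,0,0,30]]

```text
t: 3.55
tcp_pos: [0.5198, -0.3016, 0.0623]
tool_rot: [0.597, 0.381, -0.379, 0.596]
force: [-0.3, 0.5, 0.2]
finger_gap: 0.349
```

```bash
python3 - <<'E'
from h import *
show()
p,Rt=grasp('yellow',[.5833,-.3018,.036],180,22,.014,.0); print(p); print(delta(p,Rt))
d=manip.snapshot('scene'); cv2.imwrite('pics/s2.png',cv2.resize(d['image'][200:340,80:260,::-1],None,fx=4,fy=4,interpolation=cv2.INTER_CUBIC))
E
```

```text
t 3.55 p [ 0.5198 -0.3016  0.0623] F [-0.3  0.5  0.2] gap 29.8 q [-0.88  0.7   1.9   0.93  0.42 -1.72]
[[0.423, 0.906, 0.002], [0.004, 0.0, -1.0], [-0.906, 0.423, -0.003]]
[ 0.51813796 -0.3018      0.05931105]
[ 0.08 -0.11  0.01  0.   -0.05  0.07]
```

View pics/s2.png

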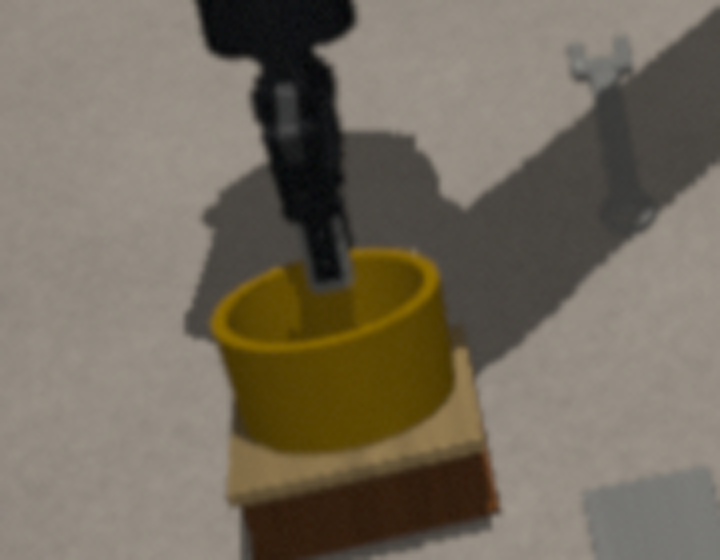

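Request:
carry_out:
  commands:
    - [[0.1,-0.1,0,0,0,0,30],[0.1,-0.1,0,0,0,0,0],[0.1,-0.1,0,0,0,0,0],[0.1,-0.1,0,0,0,0,0],[0.1,-0.1,0,0,0,0,0]]
  force: 70

```text
t: 4.1
tcp_pos: [0.5192, -0.3016, 0.0599]
tool_rot: [0.597, 0.381, -0.378, 0.596]
force: [2.4, 1.9, 6.6]
finger_gap: 0.071
```

```bash
python3 - <<'E'
from h import *
show()
E
```

```text
t 4.1 p [ 0.5192 -0.3016  0.0599] F [2.4 1.9 6.6] gap 6.1 q [-0.88  0.7   1.9   0.95  0.42 -1.74]
[[0.424, 0.905, 0.002], [0.004, 0.001, -1.0], [-0.905, 0.424, -0.003]]
```

Request:
carry_out:
  commands:
    - [[-0.2,0,0,0,0,0,0],[-0.6,0,0,0,0,0,0],[-1,0,0,0,0,0,0],[-1.5,0,0,0,0,0,0],[-2,0,0,0,0,0,0]]

```text
t: 4.6
tcp_pos: [0.4959, -0.3016, 0.1038]
tool_rot: [0.597, 0.382, -0.379, 0.595]
force: [-0.1, 0.5, -1.6]
finger_gap: 0.069
```

```bash
python3 - <<'E'
from h import *
show()
d=manip.snapshot('scene'); cv2.imwrite('pics/s3.png',cv2.resize(d['image'][180:340,60:260,::-1],None,fx=4,fy=4-.25,interpolation=cv2.INTER_CUBIC))
E
```

```text
t 4.6 p [ 0.4959 -0.3016  0.1038] F [-0.1  0.5 -1.6] gap 5.9 q [-0.92  0.6   1.92  0.81  0.48 -1.63]
[[0.421, 0.907, 0.001], [0.004, -0.001, -1.0], [-0.907, 0.421, -0.004]]
```

View pics/s3.png

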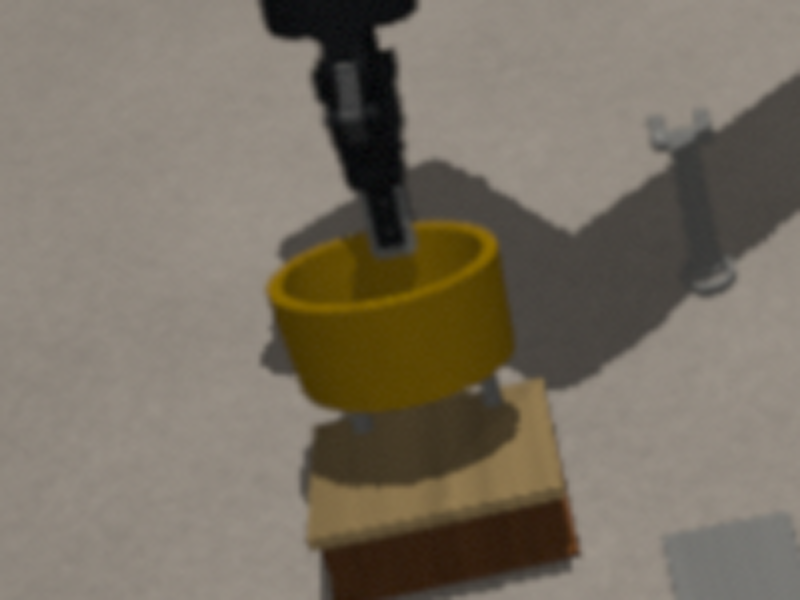

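```bash
python3 - <<'E'
from h import *
p,Rt=grasp('yellow',[.5797,-.0045,.14],180,0,.0135); print(p); print(delta([.49,-.27,.2],Rt)); print(delta(p,Rt))
E
```

```text
[ 0.52798616 -0.0045      0.18652291]
[-3.53  1.38 -1.29  0.   -0.03 -4.32]
[ -2.37   2.53 -11.91   0.    -0.03  -4.32]
```

Request:
carry_out:
  commands:
    - [[-1.5,0.3,0,0,0,0,0],[-2.5,0.8,-0.5,0,0,-1.2,0],[-3.5,1.4,-1.3,0,0,-2.5,0],[-3.5,1.4,-2.5,0,0,-3.8,0],[-3.5,1.4,-4,0,0,-4.3,0]]

```text
t: 5.15
tcp_pos: [0.4927, -0.205, 0.2005]
tool_rot: [0.515, 0.483, -0.486, 0.515]
force: [1.3, 0.6, -2.6]
finger_gap: 0.068
```

```bash
python3 - <<'E'
from h import *
show()
p,Rt=grasp('yellow',[.5797,-.0045,.13],180,0,.0135); print(p);  print(delta(p,Rt))
E
```

```text
t 5.15 p [ 0.4927 -0.205   0.2005] F [ 1.3  0.6 -2.6] gap 5.8 q [-0.62  0.43  1.74  0.04  0.93 -0.64]
[[0.061, 0.998, -0.004], [-0.003, -0.004, -1.0], [-0.998, 0.061, 0.003]]
[ 0.52798616 -0.0045      0.17652291]
[ 1.02  1.32 -8.03 -0.04  0.03 -0.03]
```

Request:
carry_out:
  commands:
    - [[0,0.7,-2,0,0,0,0],[0,1.3,-4,0,0,0,0],[0,1.3,-6,0,0,0,0],[0.5,1.3,-8,0,0,0,0],[1,1.3,-8,0,0,0,0]]

```text
t: 5.65
tcp_pos: [0.5235, 0.0031, 0.1758]
tool_rot: [0.514, 0.488, -0.482, 0.515]
force: [-0.2, -0.5, -2.9]
finger_gap: 0.068
```

```bash
python3 - <<'E'
from h import *
show()
p,Rt=grasp('yellow',[.5797,-.0045,.13],180,0,.0135); print(p);  print(delta(p,Rt))
for n in('scene','top'):
  d=manip.snapshot(n); cv2.imwrite(f'pics/{n}4.png',d['image'][:,:,::-1])
E
```

```text
t 5.65 p [0.5235 0.0031 0.1758] F [-0.2 -0.5 -2.9] gap 5.8 q [-0.22  0.45  1.79  0.02  0.85 -0.24]
[[0.059, 0.998, 0.007], [0.006, 0.006, -1.0], [-0.998, 0.059, -0.006]]
[ 0.52798616 -0.0045      0.17652291]
[-0.02  0.18  0.31  0.07 -0.07 -0.01]
```

View pics/scene4.png

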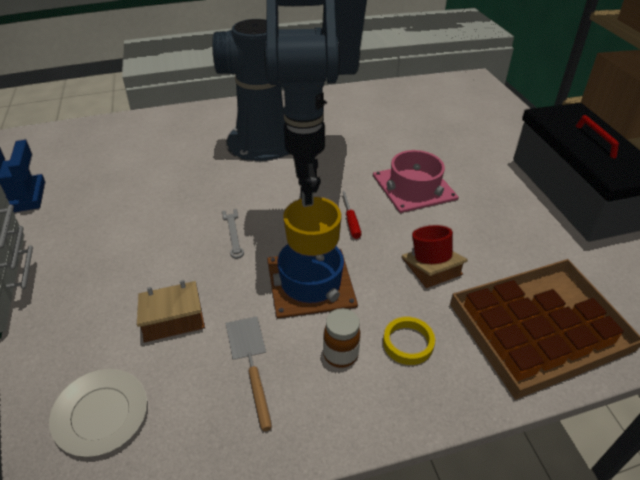

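View pics/top4.png

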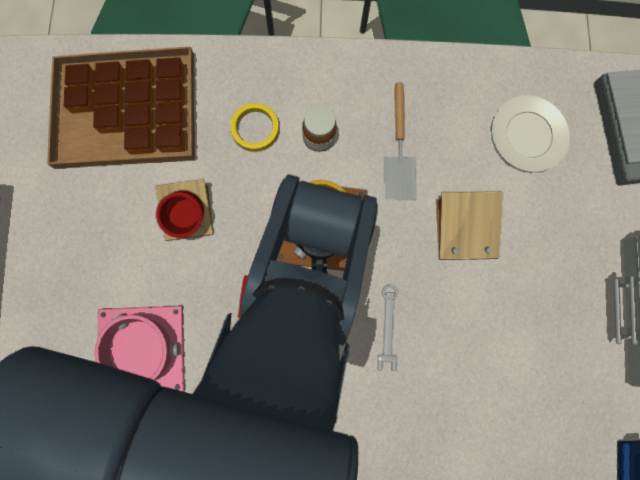

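Request:
carry_out:
  commands:
    - [[0,0.2,0.3,0.1,0,0,0],[0,0.2,0.3,0.1,0,0,0],[0,0.2,0.3,0.1,0,0,0],[0,0.2,0.3,0.1,0,0,0],[0,0.2,0.3,0.1,0,0,0]]

```text
t: 6.25
tcp_pos: [0.5305, -0.0104, 0.1769]
tool_rot: [0.518, 0.483, -0.486, 0.512]
force: [-0.4, 0.2, -2.4]
finger_gap: 0.068
```

```bash
cat > fitheld.py <<'E'
from h import *
import sys
def held(c,seed,rad=50,prior=None,w=(1,1,1),views=('scene',),wt=30,b0=1.3,name='held'):
    """prior = expected origin; returns o,axis"""
    H={}
    for n in views:
        d=manip.snapshot(n); H[n]=(d,(blob(mask(d['image'],c),seed[n],rad)@AA).max(0))
    def res(p):
        ax=axis(p[3:5]); r=[]
        for n,(d,s) in H.items(): r.append((proj(d,potpts(c,p[:3],ax))@AA).max(0)-s-b0)
        return np.concatenate(r+[ (p[:3]-prior)/.003*np.array(w)*2, p[3:5]*wt])
    s=least_squares(res,np.r_[prior,0,0],loss='soft_l1',x_scale=[.01,.01,.01,.1,.1])
    p=s.x; r=res(p)[:48*len(H)]
    print(c,'o',p[:3].round(4),'lean deg',np.degrees(p[3:5]).round(1),'rms',np.sqrt((r**2).mean()).round(2))
    return p
if __name__=='__main__':
    show()
    s=manip.sense(); p,Rt=grasp('yellow',[.5797,-.0045,.13],180,0,.0135); print(delta(p,Rt))
    pr=np.array([.5797,-.0045,.13])+s['tcp_pos']-p; print('prior',pr.round(4))
    held('yellow',{'scene':(313,227)},40,pr)
    held('yellow',{'scene':(313,227)},40,pr,w=(.2,.2,2),wt=3)
E
python3 fitheld.py
```

```text
t 6.25 p [ 0.5305 -0.0104  0.1769] F [-0.4  0.2 -2.4] gap 5.8 q [-0.24  0.46  1.77  0.02  0.86 -0.25]
[[0.061, 0.998, -0.009], [0.004, -0.009, -1.0], [-0.998, 0.061, -0.004]]
[ 0.01 -0.1  -0.23 -0.1  -0.04 -0.04]
prior [ 0.5822 -0.0104  0.1303]
yellow o [ 0.5816 -0.0109  0.1311] lean deg [-1.3 -1.3] rms 0.41
yellow o [ 0.5809 -0.0105  0.1305] lean deg [-1.5 -1.7] rms 0.43
```

Request:
carry_out:
  commands:
    - [[0,-0.08,-0.23,-0.1,0,0,0],[0,-0.08,-0.23,-0.1,0,0,0],[0.5,-0.08,-0.23,-0.1,0,0,0],[1,-0.08,-0.23,-0.1,0,0,0],[1.5,-0.08,-0.23,-0.1,0,0,0]]

```text
t: 6.85
tcp_pos: [0.5308, -0.0035, 0.1383]
tool_rot: [0.516, 0.486, -0.483, 0.515]
force: [0.3, -0.4, -2.5]
finger_gap: 0.068
```

```bash
cat > st.py <<'E'
from h import *
import sys
z=float(sys.argv[1]); show()
s=manip.sense(); p,Rt=grasp('yellow',[.5797,-.0045,z],180,0,.0135); print('to',z,delta(p,Rt))
print('prior',(np.array([.5797,-.0045,z])+s['tcp_pos']-p).round(4))
E
python3 st.py .05
```

```text
t 6.85 p [ 0.5308 -0.0035  0.1383] F [ 0.3 -0.4 -2.5] gap 5.8 q [-0.23  0.52  1.8   0.03  0.76 -0.25]
[[0.061, 0.998, 0.002], [0.004, 0.002, -1.0], [-0.998, 0.061, -0.004]]
to 0.05 [ 1.66 -0.21  0.05  0.02 -0.04 -0.03]
prior [ 0.5825 -0.0035  0.0918]
```

Request:
carry_out:
  commands:
    - [[0.2,-0.2,0.05,0,0,0,0],[0.6,-0.2,0.05,0,0,0,0],[1,-0.2,0.05,0,0,0,0],[1.4,-0.21,0.05,0,0,0,0],[1.65,-0.21,0.05,0,0,0,0]]

```text
t: 7.35
tcp_pos: [0.5279, -0.0048, 0.0965]
tool_rot: [0.515, 0.486, -0.483, 0.514]
force: [-0.2, -1.2, -2.6]
finger_gap: 0.067
```

```bash
python3 st.py .034; python3 - <<'E'
from h import *
d=manip.snapshot('scene'); cv2.imwrite('pics/s5.png',cv2.resize(d['image'][170:330,230:400,::-1],None,fx=4,fy=3.7,interpolation=cv2.INTER_CUBIC))
E
```

```text
t 7.35 p [ 0.5279 -0.0048  0.0965] F [-0.2 -1.2 -2.6] gap 5.8 q [-0.23  0.59  1.84  0.03  0.66 -0.25]
[[0.06, 0.998, 0.001], [0.004, 0.001, -1.0], [-0.998, 0.06, -0.004]]
to 0.034 [ 0.64 -0.04 -0.01  0.01 -0.05 -0.02]
prior [ 0.5796 -0.0048  0.05  ]
```

View pics/s5.png

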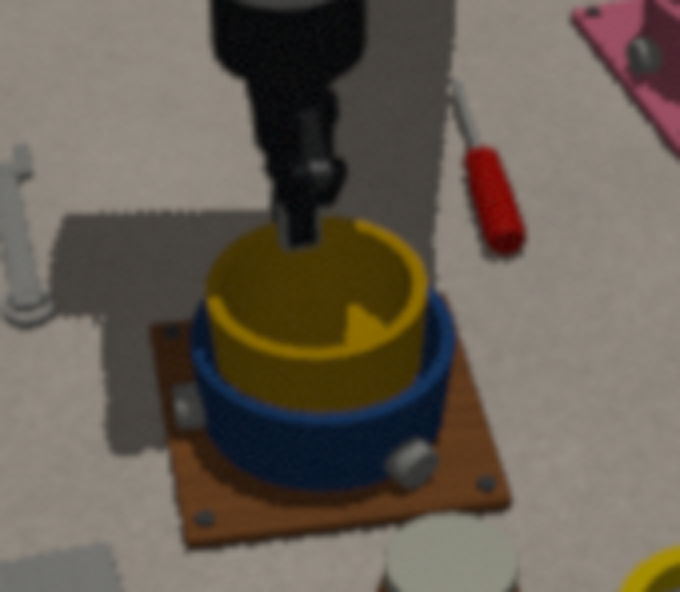

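Request:
carry_out:
  commands:
    - [[0.2,-0.02,0,0,0,0,0],[0.4,-0.03,0,0,0,0,0],[0.55,-0.04,0,0,0,0,0],[0.65,-0.04,0,0,0,0,0],[0.65,-0.04,0,0,0,0,0]]

```text
t: 7.9
tcp_pos: [0.528, -0.0046, 0.0811]
tool_rot: [0.516, 0.486, -0.483, 0.514]
force: [0.1, 0.6, -1.9]
finger_gap: 0.07
```

```bash
python3 st.py .032
```

```text
t 7.9 p [ 0.528  -0.0046  0.0811] F [ 0.1  0.6 -1.9] gap 6.0 q [-0.23  0.62  1.84  0.03  0.62 -0.26]
[[0.061, 0.998, 0.001], [0.004, 0.001, -1.0], [-0.998, 0.061, -0.004]]
to 0.032 [ 0.1  -0.01 -0.    0.01 -0.05 -0.03]
prior [ 0.5797 -0.0046  0.0346]
```

Request:
carry_out:
  commands:
    - [[0.05,0,0,0,0,0,0],[0.1,0,0,0,0,0,0],[0.1,0,0,0,0,0,0],[0.1,0,0,0,0,0,20],[0.1,0,0,0,0,0,20]]

```text
t: 8.4
tcp_pos: [0.5286, -0.0051, 0.079]
tool_rot: [0.516, 0.485, -0.483, 0.515]
force: [-0.5, 0.2, 0.2]
finger_gap: 0.237
```

```bash
python3 st.py .032
```

```text
t 8.4 p [ 0.5286 -0.0051  0.079 ] F [-0.5  0.2  0.2] gap 20.2 q [-0.23  0.62  1.84  0.03  0.62 -0.26]
[[0.062, 0.998, 0.001], [0.003, 0.001, -1.0], [-0.998, 0.062, -0.003]]
to 0.032 [ 0.02 -0.03 -0.02  0.01 -0.04 -0.04]
prior [ 0.5804 -0.0051  0.0325]
```

Released; retreat up and look.

Request:
carry_out:
  commands:
    - [[-0.7,0,0,0,0,0,20],[-1.5,0,0,0,0,-0.3,20],[-2.5,0,0,0,0,-0.7,20],[-2.5,0,0,0,0,-0.7,0],[-2.5,0,0,0,0,-0.7,0]]

```text
t: 8.9
tcp_pos: [0.5248, -0.0053, 0.1416]
tool_rot: [0.501, 0.501, -0.498, 0.5]
force: [0.0, 0.8, 0.2]
finger_gap: 0.001
```

```bash
cat > rim.py <<'E'
from h import *
import sys
show()
d=manip.snapshot('scene'); cv2.imwrite(f'pics/{sys.argv[1]}.png',cv2.resize(d['image'][200:320,250:370,::-1],None,fx=5,fy=5,interpolation=cv2.INTER_CUBIC))
E
python3 rim.py s6
```

```text
t 8.9 p [ 0.5248 -0.0053  0.1416] F [0.  0.8 0.2] gap 0.1 q [-0.23  0.52  1.77  0.    0.85 -0.23]
[[0.002, 1.0, 0.001], [0.003, 0.001, -1.0], [-1.0, 0.002, -0.003]]
```

View pics/s6.png

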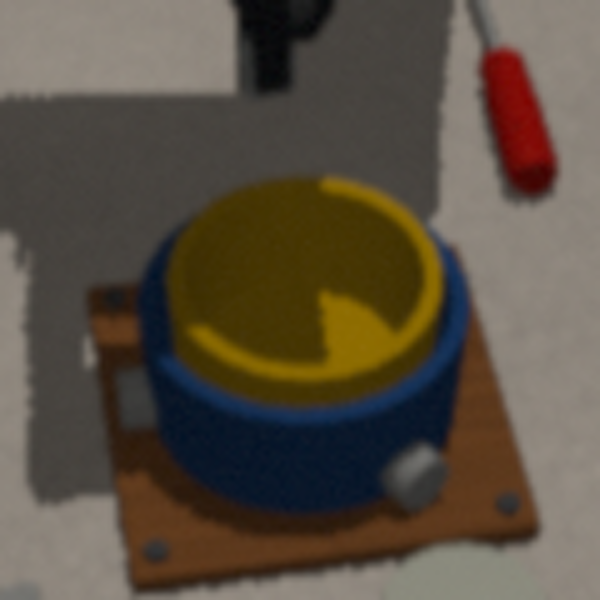

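```bash
cat > pr.py <<'E'
from h import *
import sys
az,z=np.radians(float(sys.argv[1])),float(sys.argv[2]); r=float(sys.argv[3]) if len(sys.argv)>3 else .052
show(); print(delta([.5797+r*np.cos(az),-.0045+r*np.sin(az),z],rot([0,0,-1],[1,0,0])))
E
python3 pr.py 146 .1
```

```text
t 8.95 p [ 0.5239 -0.0051  0.1408] F [ 0.6 -0.1  0.6] gap 0.1 q [-0.23  0.53  1.77  0.    0.85 -0.23]
[[-0.0, 1.0, 0.001], [0.004, 0.001, -1.0], [-1.0, -0.0, -0.004]]
[ 1.64  0.51 -1.18  0.01 -0.04  0.01]
```

Request:
carry_out:
  commands:
    - [[0.5,0.5,-1.2,0,0,0,0],[1.2,0.5,-1.2,0,0,0,0],[1.6,0.5,-1.2,0,0,0,0],[1.7,0.5,-1.2,0,0,0,0],[1.8,0.5,-1.2,0,0,0,0]]

```text
t: 9.45
tcp_pos: [0.5363, 0.0249, 0.0956]
tool_rot: [0.5, 0.502, -0.499, 0.499]
force: [-0.1, 0.3, 0.3]
finger_gap: -0.0
```

```bash
python3 pr.py 146 .082
```

```text
t 9.45 p [0.5363 0.0249 0.0956] F [-0.1  0.3  0.3] gap -0.0 q [-0.16  0.61  1.77  0.01  0.76 -0.17]
[[-0.002, 1.0, 0.001], [0.004, 0.001, -1.0], [-1.0, -0.002, -0.004]]
[ 0.54  0.01  0.01  0.01 -0.04  0.02]
```

Request:
carry_out:
  commands:
    - [[0.05,0,0,0,0,0,0],[0.1,0,0,0,0,0,0],[0.15,0,0,0,0,0,0],[0.2,0,0,0,0,0,0],[0.25,0,0,0,0,0,0]]

```text
t: 9.95
tcp_pos: [0.537, 0.0254, 0.0905]
tool_rot: [0.501, 0.501, -0.499, 0.499]
force: [-0.9, 1.1, 3.2]
finger_gap: 0.0
```

Request:
carry_out:
  commands:
    - [[0.08,0,0,0,0,0,0],[0.16,0,0,0,0,0,0],[0.24,0,0,0,0,0,0],[0.32,0,0,0,0,0,0],[0.4,0,0,0,0,0,0]]

```text
t: 10.45
tcp_pos: [0.5356, 0.0245, 0.0808]
tool_rot: [0.499, 0.502, -0.5, 0.499]
force: [-7.8, -5.0, 21.7]
finger_gap: 0.005
```

```bash
python3 rim.py s7;python3 pr.py 146 .080
```

```text
t 10.45 p [0.5356 0.0245 0.0808] F [-7.8 -5.  21.7] gap 0.4 q [-0.16  0.64  1.78  0.    0.73 -0.17]
[[-0.003, 1.0, 0.003], [0.002, 0.003, -1.0], [-1.0, -0.003, -0.002]]
t 10.5 p [0.5355 0.0243 0.0809] F [-5.1 -4.4 12.7] gap 0.2 q [-0.16  0.64  1.78  0.    0.73 -0.17]
[[-0.003, 1.0, 0.003], [0.002, 0.003, -1.0], [-1.0, -0.003, -0.002]]
[ 0.04  0.04 -0.01  0.04 -0.02  0.04]
```

View pics/s7.png

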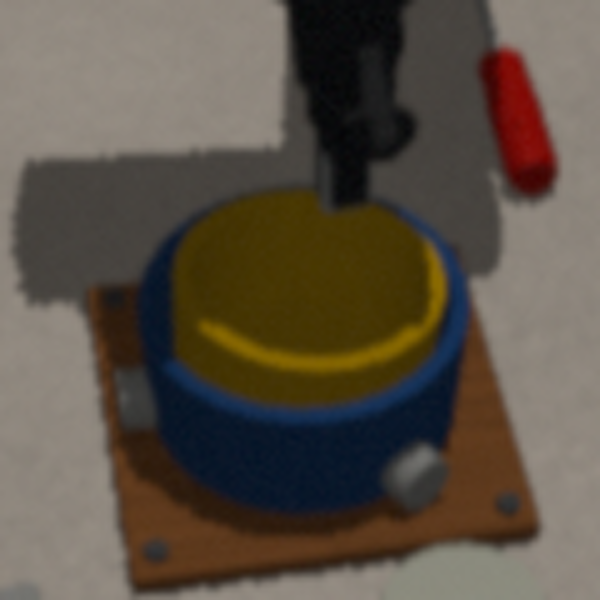

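```bash
python3 pr.py 26 .115; python3 pr.py 330 .115
```

```text
t 10.5 p [0.5355 0.0243 0.0809] F [-5.1 -4.4 12.7] gap 0.2 q [-0.16  0.64  1.78  0.    0.73 -0.17]
[[-0.003, 1.0, 0.003], [0.002, 0.003, -1.0], [-1.0, -0.003, -0.002]]
[-1.38  3.63  0.25  0.04 -0.02  0.04]
t 10.5 p [0.5355 0.0243 0.0809] F [-5.1 -4.4 12.7] gap 0.2 q [-0.16  0.64  1.78  0.    0.73 -0.17]
[[-0.003, 1.0, 0.003], [0.002, 0.003, -1.0], [-1.0, -0.003, -0.002]]
[-1.38  3.56  2.2   0.04 -0.02  0.04]
```

Request:
carry_out:
  commands:
    - [[-0.8,0,0,0,0,0,0],[-1.6,0.8,0.1,0,0,0,0],[-1.6,2.4,0.2,0,0,0,0],[-1.4,3.6,0.25,0,0,0,0],[-1.3,3.6,0.25,0,0,0,0]]

```text
t: 11.0
tcp_pos: [0.6321, 0.018, 0.1128]
tool_rot: [0.502, 0.499, -0.497, 0.502]
force: [-0.8, -0.9, -0.5]
finger_gap: -0.0
```

```bash
python3 pr.py 26 .080
```

```text
t 11.0 p [0.6321 0.018  0.1128] F [-0.8 -0.9 -0.5] gap -0.0 q [-0.15  0.68  1.52  0.    0.94 -0.15]
[[0.007, 1.0, 0.001], [0.002, 0.001, -1.0], [-1.0, 0.007, -0.002]]
[ 1.31 -0.24 -0.01  0.01 -0.03 -0.08]
```

Request:
carry_out:
  commands:
    - [[0.3,-0.2,0,0,0,0,0],[0.5,-0.2,0,0,0,0,0],[0.6,-0.2,0,0,0,0,0],[0.7,-0.2,0,0,0,0,0],[0.8,-0.2,0,0,0,0,0]]

```text
t: 11.5
tcp_pos: [0.6216, 0.0191, 0.0924]
tool_rot: [0.501, 0.501, -0.499, 0.499]
force: [0.5, 0.1, 0.7]
finger_gap: 0.0
```

Request:
carry_out:
  commands:
    - [[0.08,0,0,0,0,0,0],[0.16,0,0,0,0,0,0],[0.24,0,0,0,0,0,0],[0.32,0,0,0,0,0,0],[0.4,0,0,0,0,0,0]]

```text
t: 12.0
tcp_pos: [0.6238, 0.0189, 0.0833]
tool_rot: [0.501, 0.5, -0.498, 0.501]
force: [2.6, 0.1, 3.8]
finger_gap: -0.003
```

```bash
python3 pr.py 26 .080
```

```text
t 12.0 p [0.6238 0.0189 0.0833] F [2.6 0.1 3.8] gap -0.3 q [-0.15  0.71  1.55  0.    0.87 -0.15]
[[0.004, 1.0, 0.001], [0.003, 0.001, -1.0], [-1.0, 0.004, -0.003]]
[ 0.13  0.11  0.03  0.02 -0.04 -0.05]
```

Request:
carry_out:
  commands:
    - [[0.05,0.05,0,0,0,0,0],[0.1,0.05,0,0,0,0,0],[0.15,0.05,0,0,0,0,0],[0.2,0.05,0,0,0,0,0],[0.2,0.05,0,0,0,0,0]]

```text
t: 12.5
tcp_pos: [0.627, 0.0173, 0.0805]
tool_rot: [0.502, 0.498, -0.497, 0.503]
force: [1.1, -3.8, 11.0]
finger_gap: 0.001
```

```bash
python3 rim.py s8;python3 pr.py 258 .105
```

```text
t 12.5 p [0.627  0.0173 0.0805] F [ 1.1 -3.8 11. ] gap 0.1 q [-0.15  0.72  1.55  0.    0.86 -0.15]
[[0.009, 1.0, 0.002], [0.0, 0.002, -1.0], [-1.0, 0.009, -0.0]]
t 12.55 p [0.627  0.0173 0.0805] F [ 3.3 -3.4 11.6] gap 0.1 q [-0.15  0.72  1.55  0.    0.86 -0.15]
[[0.009, 1.0, 0.002], [0.001, 0.002, -1.0], [-1.0, 0.009, -0.0]]
[-1.   -2.32  2.9   0.02 -0.01 -0.1 ]
```

View pics/s8.png

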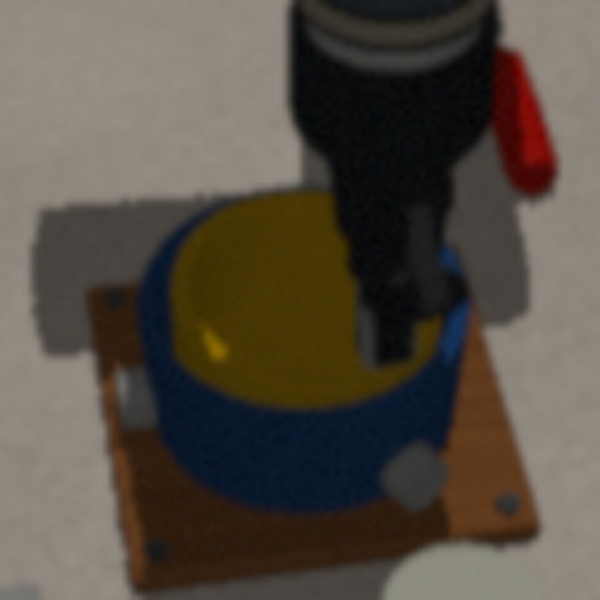

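Request:
carry_out:
  commands:
    - [[-0.7,0,0.2,0,0,0,0],[-1.4,-0.5,0.8,0,0,0,0],[-1.4,-1.5,2,0,0,0,0],[-1.2,-2.4,2.9,0,0,0,0],[-1,-2.4,2.9,0,0,0,0]]

```text
t: 13.05
tcp_pos: [0.5591, -0.055, 0.1016]
tool_rot: [0.5, 0.502, -0.501, 0.497]
force: [0.4, -1.0, -0.8]
finger_gap: -0.0
```

```bash
python3 pr.py 258 .080
```

```text
t 13.05 p [ 0.5591 -0.055   0.1016] F [ 0.4 -1.  -0.8] gap -0.0 q [-0.3   0.63  1.7   0.    0.82 -0.3 ]
[[-0.006, 1.0, -0.002], [0.005, -0.002, -1.0], [-1.0, -0.006, -0.005]]
[ 0.86  0.4   0.02 -0.02 -0.05  0.07]
```

Request:
carry_out:
  commands:
    - [[0,0.3,0,0,0,0,0],[0.2,0.3,0,0,0,0,0],[0.35,0.3,0,0,0,0,0],[0.45,0.3,0,0,0,0,0],[0.55,0.3,0,0,0,0,0]]

```text
t: 13.55
tcp_pos: [0.5709, -0.0528, 0.088]
tool_rot: [0.5, 0.502, -0.499, 0.5]
force: [0.1, 0.5, -0.1]
finger_gap: 0.002
```

Request:
carry_out:
  commands:
    - [[0.08,0,0,0,0,0,0],[0.16,0,0,0,0,0,0],[0.24,0,0,0,0,0,0],[0.32,0,0,0,0,0,0],[0.4,0,0,0,0,0,0]]

```text
t: 14.05
tcp_pos: [0.5706, -0.0536, 0.0801]
tool_rot: [0.5, 0.501, -0.499, 0.499]
force: [-5.5, 0.0, 25.5]
finger_gap: 0.001
```

```bash
python3 pr.py 258 .080
```

```text
t 14.05 p [ 0.5706 -0.0536  0.0801] F [-5.5  0.  25.5] gap 0.1 q [-0.29  0.67  1.68  0.    0.79 -0.29]
[[-0.0, 1.0, 0.002], [0.003, 0.002, -1.0], [-1.0, -0.0, -0.003]]
[ 0.01 -0.07  0.07  0.02 -0.04  0.  ]
```

Request:
carry_out:
  commands:
    - [[-1,0,0,0,0,0,0],[-2,-0.6,-1,0,0,0,0],[-3,-1.5,-2,0,0,0,0],[-3,-2.5,-2.5,0,0,0,0],[-3,-3,-2.5,0,0,0,0]]

```text
t: 14.55
tcp_pos: [0.4933, 0.0106, 0.1545]
tool_rot: [0.5, 0.502, -0.498, 0.5]
force: [0.1, -0.1, -0.7]
finger_gap: 0.004
```

```bash
python3 rim.py s9; python3 pr.py 150 .1
```

```text
t 14.55 p [0.4933 0.0106 0.1545] F [ 0.1 -0.1 -0.7] gap 0.3 q [-0.21  0.47  1.83  0.01  0.84 -0.22]
[[-0.001, 1.0, 0.003], [0.004, 0.003, -1.0], [-1.0, -0.001, -0.004]]
t 14.6 p [0.4913 0.0103 0.154 ] F [-2.2  0.2 -1. ] gap -0.2 q [-0.21  0.47  1.84  0.    0.84 -0.22]
[[-0.004, 1.0, 0.003], [0.005, 0.003, -1.0], [-1.0, -0.004, -0.005]]
[ 2.15  1.75 -0.43  0.04 -0.05  0.05]
```

View pics/s9.png

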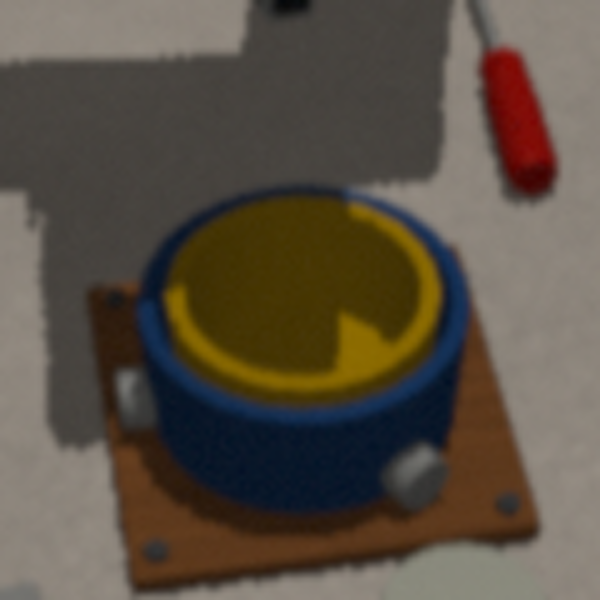

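Request:
carry_out:
  commands:
    - [[0.8,1.7,-0.5,0,0,0,0],[1.6,1.7,-0.5,0,0,0,0],[2.3,1.7,-0.5,0,0,0,0],[2.6,1.7,-0.5,0,0,0,0],[2.7,1.7,-0.5,0,0,0,0]]

```text
t: 15.1
tcp_pos: [0.5379, 0.0214, 0.0853]
tool_rot: [0.5, 0.502, -0.499, 0.499]
force: [-0.7, -0.8, 0.5]
finger_gap: 0.002
```

Request:
carry_out:
  commands:
    - [[0.05,0,0,0,0,0,0],[0.1,0,0,0,0,0,0],[0.16,0,0,0,0,0,0],[0.22,0,0,0,0,0,0],[0.28,0,0,0,0,0,0]]

```text
t: 15.6
tcp_pos: [0.5385, 0.0214, 0.0803]
tool_rot: [0.501, 0.501, -0.499, 0.5]
force: [-3.5, 0.1, 17.9]
finger_gap: -0.001
```

```bash
python3 pr.py 146 .080;python3 pr.py 26 .1
```

```text
t 15.6 p [0.5385 0.0214 0.0803] F [-3.5  0.1 17.9] gap -0.0 q [-0.17  0.64  1.77  0.01  0.73 -0.18]
[[0.001, 1.0, 0.001], [0.003, 0.001, -1.0], [-1.0, 0.001, -0.003]]
[ 0.01 -0.08 -0.13  0.02 -0.04 -0.01]
t 15.6 p [0.5385 0.0214 0.0803] F [-3.5  0.1 17.9] gap -0.0 q [-0.17  0.64  1.77  0.01  0.73 -0.18]
[[0.001, 1.0, 0.001], [0.003, 0.001, -1.0], [-1.0, 0.001, -0.003]]
[-0.79  3.52  0.13  0.02 -0.04 -0.01]
```

Request:
carry_out:
  commands:
    - [[-0.7,0.3,0,0,0,0,0],[-0.8,2,0.1,0,0,0,0],[-0.8,3.4,0.1,0,0,0,0],[-0.6,3.4,0.1,0,0,0,0],[-0.4,3.4,0.1,0,0,0,0]]

```text
t: 16.1
tcp_pos: [0.6232, 0.0191, 0.0889]
tool_rot: [0.5, 0.501, -0.499, 0.499]
force: [-0.3, 0.3, 0.1]
finger_gap: 0.003
```

```bash
python3 pr.py 26 .080
```

```text
t 16.1 p [0.6232 0.0191 0.0889] F [-0.3  0.3  0.1] gap 0.2 q [-0.15  0.71  1.55  0.    0.89 -0.15]
[[-0.0, 1.0, 0.002], [0.004, 0.002, -1.0], [-1.0, -0.0, -0.004]]
[ 0.36  0.13  0.04  0.02 -0.04  0.  ]
```

Request:
carry_out:
  commands:
    - [[0.1,0.1,0,0,0,0,0],[0.2,0.1,0,0,0,0,0],[0.3,0.1,0,0,0,0,0],[0.36,0.1,0,0,0,0,0],[0.42,0.1,0,0,0,0,0]]

```text
t: 16.6
tcp_pos: [0.6252, 0.0192, 0.0802]
tool_rot: [0.5, 0.501, -0.499, 0.499]
force: [-4.7, 0.2, 16.3]
finger_gap: -0.001
```

```bash
python3 pr.py 26 .080; python3 - <<'E'
from h import *
p,Rt=grasp('red',[.5994,.2697,.031],188,22,.014,.0); print(p,Rt)
p,Rt=grasp('red',[.5994,.2697,.031],188,22,.014,.12); print(p,delta(p,Rt))
E
```

```text
t 16.6 p [0.6252 0.0192 0.0802] F [-4.7  0.2 16.3] gap -0.1 q [-0.15  0.72  1.55  0.    0.88 -0.15]
[[-0.001, 1.0, 0.002], [0.004, 0.002, -1.0], [-1.0, -0.001, -0.004]]
[ 0.01  0.05  0.04  0.02 -0.04  0.01]
[0.54665706 0.26228746 0.056964  ] [[ 4.25592995e-01  8.94148450e-01  1.39173101e-01]
 [ 5.98131947e-02  1.25664370e-01 -9.90268069e-01]
 [-9.02935759e-01  4.29775541e-01  6.93889390e-18]]
[0.4955859  0.25510988 0.16531629] [-3.36 -5.17 -9.46 -1.57  0.31  5.09]
```

Request:
carry_out:
  commands:
    - [[-2,0,0,0,0,0,0],[-4,-1,-1,0,0,0,10],[-4,-3,-3,-0.5,0,1,20],[-4,-5,-5,-1,0.1,2.5,30],[-3.8,-5.2,-7,-1.5,0.3,4,30]]

```text
t: 17.1
tcp_pos: [0.5131, 0.1526, 0.1773]
tool_rot: [0.553, 0.444, -0.365, 0.603]
force: [-0.0, 0.6, -1.4]
finger_gap: 0.354
```

```bash
cat > rd.py <<'E'
from h import *
import sys
show(); p,Rt=grasp('red',[.5994,.2697,.031],188,22,.014,float(sys.argv[1])); print(p,delta(p,Rt))
E
python3 rd.py .07
```

```text
t 17.1 p [0.5131 0.1526 0.1773] F [-0.   0.6 -1.4] gap 30.2 q [ 0.06  0.4   1.97  0.07  0.42 -0.13]
[[0.34, 0.931, 0.132], [0.051, 0.122, -0.991], [-0.939, 0.343, -0.007]]
[0.51686555 0.25810054 0.1201695 ] [ 2.41 -0.13 -4.15 -0.11 -0.04  1.07]
```

Request:
carry_out:
  commands:
    - [[0.3,-0.1,-1.5,-0.1,0,0.5,30],[0.8,-0.1,-3,-0.1,0,1,30],[1.6,-0.1,-4.1,-0.1,0,1,30],[2.4,-0.1,-4.1,-0.1,0,1,30],[2.4,-0.1,-4.1,-0.1,0,1,30]]

```text
t: 17.6
tcp_pos: [0.5185, 0.2571, 0.1172]
tool_rot: [0.567, 0.424, -0.339, 0.62]
force: [-0.7, 0.2, 1.1]
finger_gap: 0.35
```

```bash
python3 rd.py .03; python3 - <<'E'
from h import *
d=manip.snapshot('scene'); cv2.imwrite('pics/s10.png',cv2.resize(d['image'][180:300,370:510,::-1],None,fx=5,fy=5,interpolation=cv2.INTER_CUBIC))
E
```

```text
t 17.6 p [0.5185 0.2571 0.1172] F [-0.7  0.2  1.1] gap 29.9 q [ 0.3   0.56  1.96 -0.31  0.21  0.45]
[[0.411, 0.901, 0.142], [0.061, 0.128, -0.99], [-0.91, 0.415, -0.002]]
[0.53388927 0.26049307 0.08405207] [ 1.47  0.02 -0.04  0.02 -0.04  0.18]
```

View pics/s10.png

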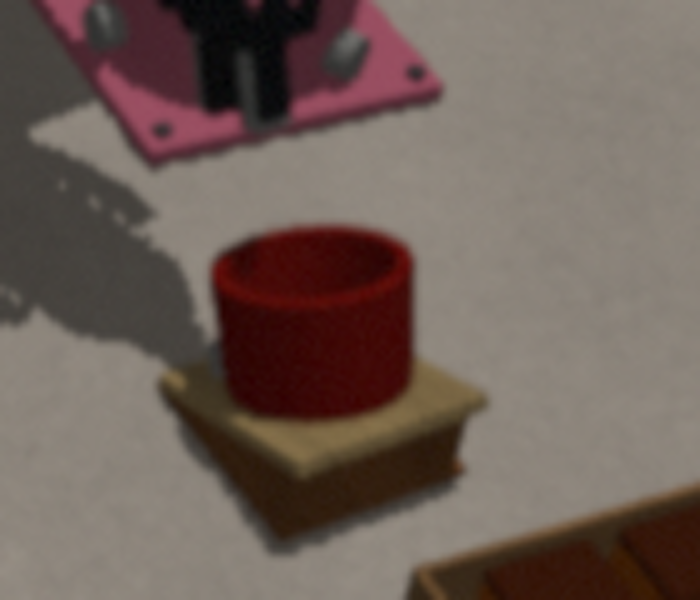

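Request:
carry_out:
  commands:
    - [[0.4,0,0,0,0,0,30],[0.8,0,0,0,0,0.1,30],[1.2,0,0,0,0,0.2,30],[1.5,0,0,0,0,0.2,30],[1.5,0,0,0,0,0.2,30]]

```text
t: 18.15
tcp_pos: [0.5357, 0.2578, 0.0848]
tool_rot: [0.572, 0.417, -0.333, 0.622]
force: [0.4, -0.8, 0.2]
finger_gap: 0.353
```

```bash
python3 rd.py .0; python3 - <<'E'
from h import *
d=manip.snapshot('scene'); cv2.imwrite('pics/s11.png',cv2.resize(d['image'][180:300,370:510,::-1],None,fx=5,fy=5,interpolation=cv2.INTER_CUBIC))
E
```

```text
t 18.15 p [0.5357 0.2578 0.0848] F [ 0.4 -0.8  0.2] gap 30.1 q [ 0.29  0.64  1.95 -0.54  0.12  0.68]
[[0.43, 0.892, 0.138], [0.063, 0.123, -0.99], [-0.901, 0.434, -0.003]]
[0.54665706 0.26228746 0.056964  ] [ 1.2  -0.07 -0.12 -0.02 -0.03 -0.06]
```

View pics/s11.png

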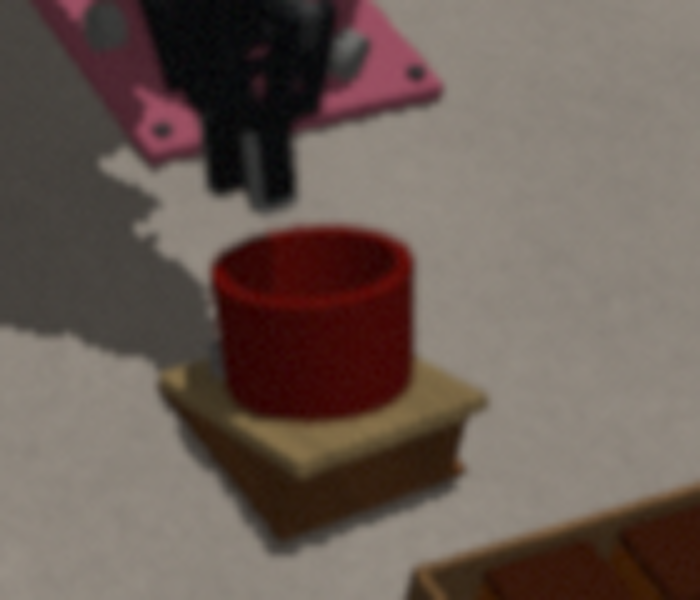

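Request:
carry_out:
  commands:
    - [[0,-0.05,-0.12,0,0,-0.4,30],[0.3,-0.05,-0.12,0,0,-0.4,30],[0.6,-0.06,-0.12,0,0,-0.4,30],[0.9,-0.07,-0.12,0,0,-0.4,30],[1.15,-0.07,-0.12,0,0,-0.4,30]]

```text
t: 18.7
tcp_pos: [0.5453, 0.2631, 0.0574]
tool_rot: [0.564, 0.428, -0.344, 0.617]
force: [0.2, -0.7, -0.2]
finger_gap: 0.354
```

```bash
python3 rd.py .0; python3 - <<'E'
from h import *
d=manip.snapshot('scene'); cv2.imwrite('pics/s12.png',cv2.resize(d['image'][180:300,370:510,::-1],None,fx=5,fy=5,interpolation=cv2.INTER_CUBIC))
E
```

```text
t 18.7 p [0.5453 0.2631 0.0574] F [ 0.2 -0.7 -0.2] gap 30.3 q [ 0.29  0.7   1.91 -0.44  0.14  0.58]
[[0.398, 0.907, 0.14], [0.059, 0.127, -0.99], [-0.916, 0.402, -0.003]]
[0.54665706 0.26228746 0.056964  ] [ 0.04  0.04  0.04 -0.01 -0.03  0.35]
```

View pics/s12.png

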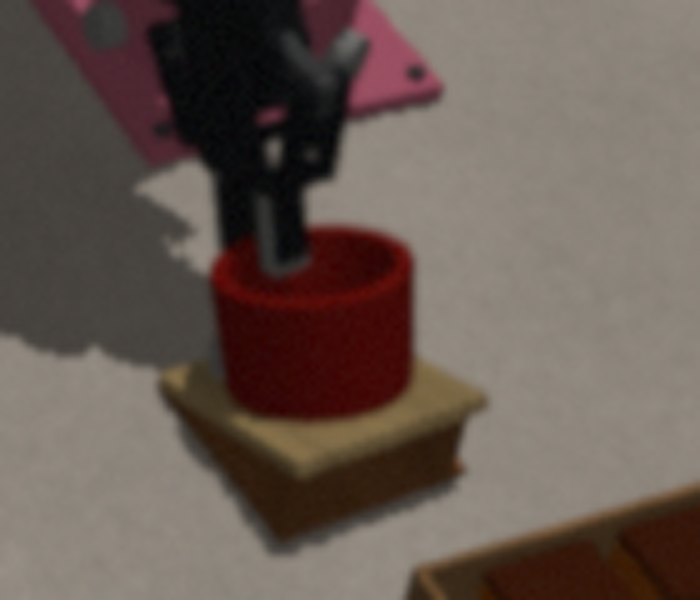

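Request:
carry_out:
  commands:
    - [[0.04,0.04,0.04,0,0,0,20],[0.04,0.04,0.04,0,0,0,0],[0.04,0.04,0.04,0,0,0,0],[0.04,0.04,0.04,0,0,0,0],[0.04,0.04,0.04,0,0,0,0]]
  force: 70

```text
t: 19.25
tcp_pos: [0.5477, 0.2628, 0.0583]
tool_rot: [0.565, 0.427, -0.343, 0.617]
force: [2.5, 1.1, -1.6]
finger_gap: 0.065
```

Request:
carry_out:
  commands:
    - [[-0.2,0,0,0,0,0,0],[-0.6,0,0,0,0,0,0],[-1,0,0,0,0,0,0],[-1.5,0,0,0,0,0,0],[-2,0,0,0,0,0,0]]

```text
t: 19.75
tcp_pos: [0.5247, 0.259, 0.1036]
tool_rot: [0.564, 0.429, -0.345, 0.616]
force: [-0.1, 0.7, -2.3]
finger_gap: 0.072
```

```bash
cat > rp.py <<'E'
from h import *
import sys
# target: red origin above nest centre, grasp azimuth given
show(); z=float(sys.argv[1]); az=float(sys.argv[2]) if len(sys.argv)>2 else 188
s=manip.sense(); p,Rt=grasp('red',[.5797,-.0045,z],az,0,.0135); print(p,delta(p,Rt)); print('prior',(np.array([.5797,-.0045,z])+s['tcp_pos']-p).round(4))
E
python3 rp.py .15; python3 - <<'E'
from h import *
d=manip.snapshot('scene'); cv2.imwrite('pics/s13.png',cv2.resize(d['image'][180:300,370:510,::-1],None,fx=5,fy=5,interpolation=cv2.INTER_CUBIC))
E
```

```text
t 19.75 p [0.5247 0.259  0.1036] F [-0.1  0.7 -2.3] gap 6.1 q [ 0.3   0.59  1.94 -0.29  0.21  0.43]
[[0.395, 0.908, 0.14], [0.058, 0.127, -0.99], [-0.917, 0.399, -0.002]]
[ 0.54039941 -0.01002334  0.19452451] [-3.71  0.65 10.73  0.   -0.03 -4.02]
prior [0.564  0.2645 0.0591]
```

View pics/s13.png

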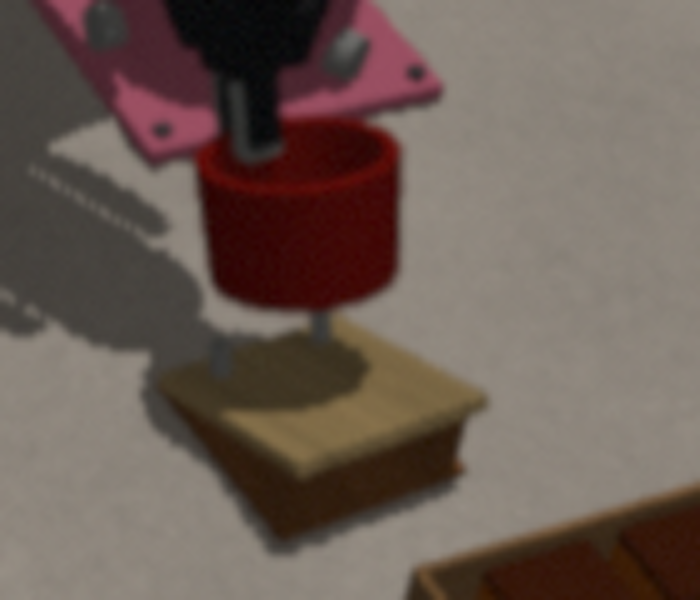

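Request:
carry_out:
  commands:
    - [[-1.5,0.3,0,0,0,0,0],[-3,0.6,1,0,0,-1,0],[-3.8,0.7,2.5,0,0,-2,0],[-3.8,0.7,4.5,0,0,-3,0],[-3.8,0.7,6.5,0,0,-4,0]]

```text
t: 20.3
tcp_pos: [0.5272, 0.0943, 0.1989]
tool_rot: [0.481, 0.52, -0.445, 0.548]
force: [0.8, 0.4, -1.6]
finger_gap: 0.07
```

```bash
python3 rp.py .13
```

```text
t 20.3 p [0.5272 0.0943 0.1989] F [ 0.8  0.4 -1.6] gap 6.0 q [-0.04  0.43  1.74  0.02  0.91 -0.19]
[[0.063, 0.988, 0.142], [0.013, 0.141, -0.99], [-0.998, 0.064, -0.004]]
[ 0.54039941 -0.01002334  0.17452451] [ 0.95 -0.13  4.21  0.03 -0.05 -0.05]
prior [0.5665 0.0999 0.1544]
```

Request:
carry_out:
  commands:
    - [[0,-0.1,1.5,0,0,0,0],[0,-0.1,3,0,0,0,0],[0.4,-0.1,4,0,0,0,0],[0.8,-0.1,4,0,0,0,0],[0.8,-0.1,4,0,0,0,0]]

```text
t: 20.8
tcp_pos: [0.5386, -0.0037, 0.1751]
tool_rot: [0.481, 0.52, -0.446, 0.546]
force: [0.5, 0.7, -1.7]
finger_gap: 0.069
```

Request:
carry_out:
  commands:
    - [[0,0,0,0,0,0,0],[0,0,0,0,0,0,0],[0,0,0,0,0,0,0],[0,0,0,0,0,0,0],[0,0,0,0,0,0,0]]

```text
t: 21.3
tcp_pos: [0.5406, -0.0035, 0.1769]
tool_rot: [0.482, 0.519, -0.445, 0.548]
force: [0.2, -0.1, -2.0]
finger_gap: 0.07
```

```bash
python3 rp.py .11; python3 - <<'E'
from h import *
from fitheld import held
d=manip.snapshot('scene'); cv2.imwrite('pics/s14.png',cv2.resize(d['image'][160:320,230:400,::-1],None,fx=4,fy=3.7,interpolation=cv2.INTER_CUBIC))
s=manip.sense(); p,Rt=grasp('red',[.5797,-.0045,.1],188,0,.0135)
pr=np.array([.5797,-.0045,.1])+s['tcp_pos']-p
u=tuple(proj(d,pr+[0,0,.03])[0]); print(u)
held('red',{'scene':u},35,pr,b0=1.5); q=held('red',{'scene':u},35,pr,b0=1.5,w=(.2,.2,2),wt=3)
E
```

```text
t 21.3 p [ 0.5406 -0.0035  0.1769] F [ 0.2 -0.1 -2. ] gap 6.0 q [-0.23  0.47  1.75  0.03  0.87 -0.39]
[[0.065, 0.988, 0.141], [0.012, 0.14, -0.99], [-0.998, 0.066, -0.003]]
[ 0.54039941 -0.01002334  0.15452451] [ 0.89 -0.1   0.26  0.02 -0.04 -0.06]
prior [0.5799 0.0021 0.1324]
(np.float64(312.90535206334374), np.float64(226.7796947016518))
red o [0.5792 0.0025 0.1324] lean deg [-3.   0.8] rms 0.54
red o [0.5798 0.0023 0.1322] lean deg [-5.7  0.8] rms 0.56
```

View pics/s14.png

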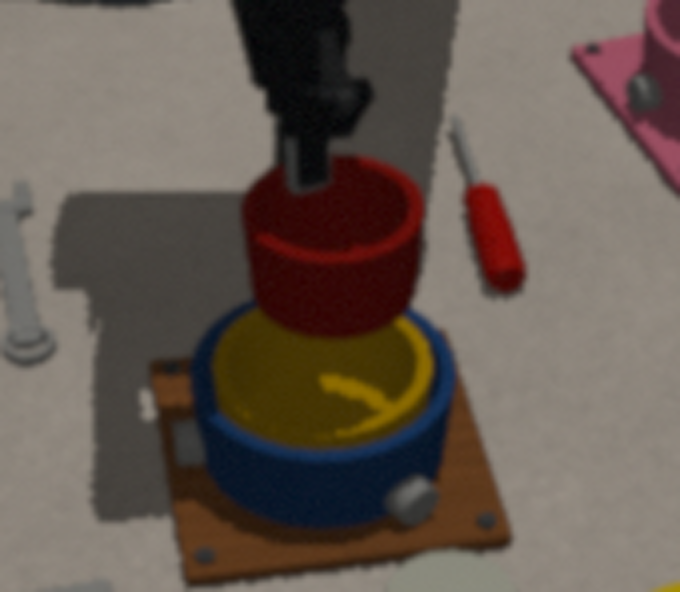

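Request:
carry_out:
  commands:
    - [[0,0.06,0.28,0,0,-0.6,0],[0,0.06,0.28,0,0,-0.6,0],[0,0.06,0.28,0,0,-0.6,0],[0,0.06,0.28,0,0,-0.6,0],[0,0.06,0.28,0,0,-0.6,0]]

```text
t: 21.95
tcp_pos: [0.5424, -0.0104, 0.1766]
tool_rot: [0.468, 0.532, -0.459, 0.536]
force: [0.1, -0.1, -1.6]
finger_gap: 0.07
```

```bash
python3 rp.py .11; python3 - <<'E'
from h import *
from fitheld import held
d=manip.snapshot('scene')
s=manip.sense(); pr=np.array([.5797,-.0045,.130])
u=tuple(proj(d,pr+[0,0,.03])[0]); print(u)
for w in (30,10,3): q=held('red',{'scene':u},35,pr,b0=1.5,w=(.2,.2,2),wt=w)
E
```

```text
t 21.95 p [ 0.5424 -0.0104  0.1766] F [ 0.1 -0.1 -1.6] gap 6.0 q [-0.23  0.49  1.7   0.01  0.94 -0.38]
[[0.012, 0.99, 0.14], [0.005, 0.14, -0.99], [-1.0, 0.013, -0.004]]
[ 0.54039941 -0.01002334  0.15452451] [ 0.88 -0.09 -0.02  0.01 -0.04  0.55]
prior [ 0.5817 -0.0049  0.1321]
(np.float64(309.67249645426926), np.float64(228.17897806836))
red o [ 0.5787 -0.0049  0.1299] lean deg [-0.9  1.7] rms 0.56
red o [ 0.5793 -0.0053  0.1299] lean deg [-2.1  2.5] rms 0.56
red o [ 0.5797 -0.0053  0.1299] lean deg [-2.7  2.4] rms 0.54
```

Request:
carry_out:
  commands:
    - [[0.6,0,0,0,0,0,0],[1.2,0,0,0,0,0,0],[1.8,-0.02,0.02,0,0,0,0],[2.2,-0.02,0.02,0,0,0,0],[2.4,-0.02,0.02,0,0,0,0]]

```text
t: 22.65
tcp_pos: [0.5429, -0.0108, 0.1158]
tool_rot: [0.468, 0.532, -0.46, 0.536]
force: [0.0, 0.3, -0.8]
finger_gap: 0.074
```

```bash
python3 rim.py s15
```

```text
t 22.65 p [ 0.5429 -0.0108  0.1158] F [ 0.   0.3 -0.8] gap 6.3 q [-0.23  0.58  1.75  0.01  0.8  -0.38]
[[0.011, 0.99, 0.14], [0.005, 0.14, -0.99], [-1.0, 0.012, -0.004]]
```

View pics/s15.png

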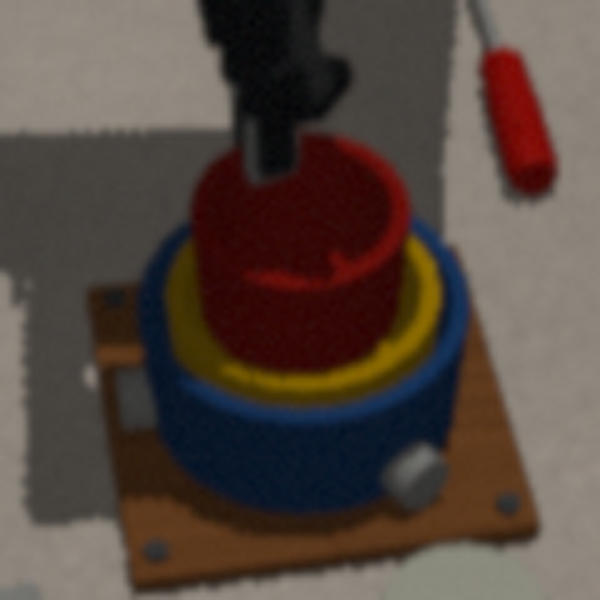

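Request:
carry_out:
  commands:
    - [[0.3,0,0,0,0,0,0],[0.6,0,0,0,0,0,0],[0.9,0,0,0,0,0,0],[1.1,0,0,0,0,0,0],[1.2,0,0,0,0,0,0]]

```text
t: 23.2
tcp_pos: [0.5434, -0.0107, 0.0861]
tool_rot: [0.468, 0.532, -0.46, 0.536]
force: [0.0, -0.2, -1.7]
finger_gap: 0.071
```

```bash
python3 rim.py s16
```

```text
t 23.2 p [ 0.5434 -0.0107  0.0861] F [ 0.  -0.2 -1.7] gap 6.0 q [-0.23  0.63  1.77  0.01  0.73 -0.38]
[[0.011, 0.99, 0.14], [0.005, 0.14, -0.99], [-1.0, 0.012, -0.004]]
```

View pics/s16.png

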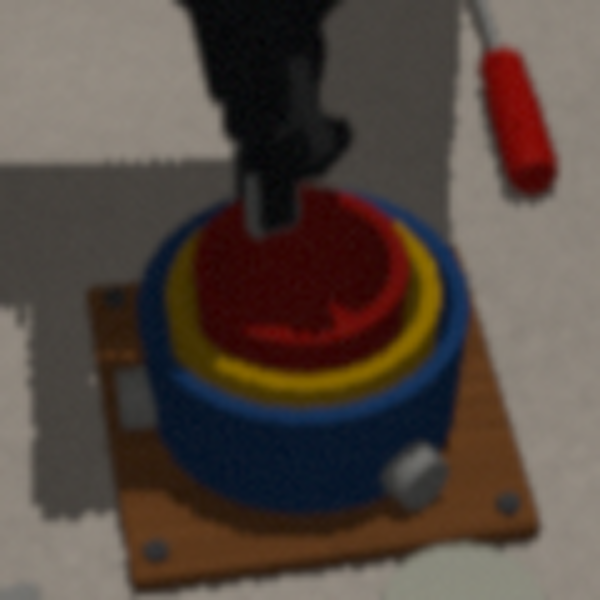

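Request:
carry_out:
  commands:
    - [[0.06,0,0,0,0,0,0],[0.12,0,0,0,0,0,0],[0.12,0,0,0,0,0,0],[0.12,0,0,0,0,0,20],[0.12,0,0,0,0,0,20]]

```text
t: 23.75
tcp_pos: [0.5441, -0.0108, 0.0841]
tool_rot: [0.468, 0.531, -0.459, 0.536]
force: [-0.5, 1.3, -0.4]
finger_gap: 0.23
```

Request:
carry_out:
  commands:
    - [[-0.7,0,0,0,0,0,20],[-1.5,0,0,0,0,0,20],[-2,-1,0,0,0,0,20],[-2,-1.5,0,0,0,0,0],[-2,-1.5,0,0,0,0,0]]

```text
t: 24.25
tcp_pos: [0.5043, -0.016, 0.1339]
tool_rot: [0.468, 0.532, -0.46, 0.536]
force: [-0.1, 0.6, 0.0]
finger_gap: 0.002
```

```bash
python3 rim.py s17; python3 pr.py 180 .11 .041
```

```text
t 24.25 p [ 0.5043 -0.016   0.1339] F [-0.1  0.6  0. ] gap 0.1 q [-0.26  0.51  1.83  0.01  0.79 -0.41]
[[0.012, 0.99, 0.139], [0.005, 0.139, -0.99], [-1.0, 0.012, -0.004]]
t 24.3 p [ 0.5059 -0.0163  0.1338] F [ 0.6  0.7 -1.2] gap -0.1 q [-0.26  0.51  1.83  0.01  0.78 -0.41]
[[0.013, 0.99, 0.139], [0.005, 0.139, -0.99], [-1.0, 0.014, -0.003]]
[ 0.97  1.35 -0.28  1.6  -0.04 -0.16]
```

View pics/s17.png

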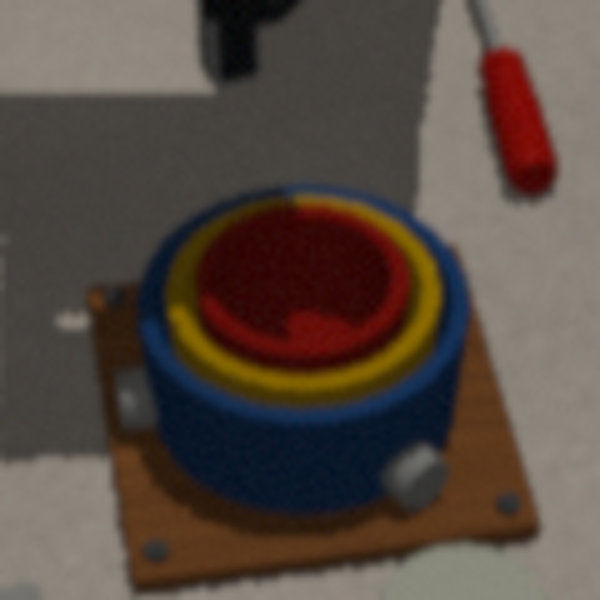

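Request:
carry_out:
  commands:
    - [[0,1.3,-0.3,1.6,0,0,0],[0.6,1.3,-0.3,1.6,0,0,0],[1.2,1.3,-0.3,1.6,0,0,0],[1.5,1.3,-0.3,1.6,0,0,0],[1.7,1.3,-0.3,1.6,0,0,0]]

```text
t: 24.8
tcp_pos: [0.538, -0.0039, 0.0903]
tool_rot: [0.504, 0.499, -0.495, 0.502]
force: [-0.4, -0.4, 0.0]
finger_gap: -0.001
```

Request:
carry_out:
  commands:
    - [[0.05,0,0,0,0,0,0],[0.1,0,0,0,0,0,0],[0.15,0,0,0,0,0,0],[0.2,0,0,0,0,0,0],[0.22,0,0,0,0,0,0]]

```text
t: 25.3
tcp_pos: [0.5378, -0.0041, 0.0859]
tool_rot: [0.504, 0.498, -0.495, 0.502]
force: [0.2, 0.3, 0.4]
finger_gap: -0.002
```

```bash
python3 pr.py 180 .085 .0405;  python3 pr.py 0 .095 .0405
```

```text
t 25.3 p [ 0.5378 -0.0041  0.0859] F [0.2 0.3 0.4] gap -0.2 q [-0.22  0.63  1.78  0.01  0.72 -0.23]
[[0.013, 1.0, 0.001], [0.005, 0.001, -1.0], [-1.0, 0.013, -0.005]]
[ 0.04  0.06  0.02  0.01 -0.06 -0.15]
t 25.3 p [ 0.5378 -0.0041  0.0859] F [0.2 0.3 0.4] gap -0.2 q [-0.22  0.63  1.78  0.01  0.72 -0.23]
[[0.013, 1.0, 0.001], [0.005, 0.001, -1.0], [-1.0, 0.013, -0.005]]
[-0.32  3.3   0.02  0.01 -0.06 -0.15]
```

Request:
carry_out:
  commands:
    - [[0.04,0,0,0,0,0,0],[0.08,0,0,0,0,0,0],[0.1,0,0,0,0,0,0],[0.1,0,0,0,0,0,0],[0.1,0,0,0,0,0,0]]

```text
t: 25.8
tcp_pos: [0.538, -0.0041, 0.0853]
tool_rot: [0.504, 0.498, -0.495, 0.503]
force: [-3.4, 0.5, 15.1]
finger_gap: -0.0
```

Request:
carry_out:
  commands:
    - [[-0.6,0.2,0,0,0,0,0],[-0.7,1.5,0,0,0,0,0],[-0.7,3.2,0,0,0,0,0],[-0.4,3.2,0,0,0,0,0],[-0.2,3.2,0,0,0,0,0]]

```text
t: 26.3
tcp_pos: [0.618, -0.0039, 0.0887]
tool_rot: [0.504, 0.498, -0.495, 0.502]
force: [-0.3, 0.9, -0.2]
finger_gap: 0.0
```

```bash
python3 pr.py 0 .085 .0405
```

```text
t 26.3 p [ 0.618  -0.0039  0.0887] F [-0.3  0.9 -0.2] gap 0.0 q [-0.19  0.7   1.57  0.01  0.86 -0.2 ]
[[0.012, 1.0, 0.001], [0.005, 0.001, -1.0], [-1.0, 0.012, -0.005]]
[ 0.15  0.09  0.02  0.01 -0.06 -0.14]
```

Request:
carry_out:
  commands:
    - [[0.05,0,0,0,0,0,0],[0.1,0,0,0,0,0,0],[0.15,0,0,0,0,0,0],[0.2,0,0,0,0,0,0],[0.2,0,0,0,0,0,0]]

```text
t: 26.8
tcp_pos: [0.6179, -0.0039, 0.0855]
tool_rot: [0.504, 0.498, -0.495, 0.502]
force: [-1.6, 0.8, 4.4]
finger_gap: -0.003
```

Request:
carry_out:
  commands:
    - [[-1,0,0,0,0,0,0],[-2.5,-1,0,0,0,0,0],[-4,-3,0,0,0,0,0],[-5,-5,0,0,0,0,0],[-5,-6,0,0,0,0,0]]

```text
t: 27.3
tcp_pos: [0.4653, -0.0048, 0.2095]
tool_rot: [0.505, 0.497, -0.495, 0.503]
force: [0.1, -0.6, -0.1]
finger_gap: 0.002
```

Request:
carry_out:
  commands:
    - [[0,0,-2,0,0,0,0],[0,0,-4,0,0,0,0],[0,0,-6,0,0,0,0],[0,0,-8,0,0,0,0],[0,0,-8,0,0,0,0]]

```text
t: 27.8
tcp_pos: [0.4652, 0.2005, 0.2088]
tool_rot: [0.503, 0.5, -0.493, 0.504]
force: [-0.1, -1.5, -0.2]
finger_gap: -0.003
```

```bash
python3 rim.py s18; python3 - <<'E'
from h import *
d=manip.snapshot('top'); cv2.imwrite('pics/top18.png',d['image'][:,:,::-1])
d=manip.snapshot('scene'); cv2.imwrite('pics/scene18.png',d['image'][:,:,::-1])
E
```

```text
t 27.8 p [0.4652 0.2005 0.2088] F [-0.1 -1.5 -0.2] gap -0.2 q [0.18 0.39 1.76 0.01 0.97 0.17]
[[0.014, 1.0, 0.008], [0.007, 0.008, -1.0], [-1.0, 0.014, -0.007]]
```

View pics/s18.png

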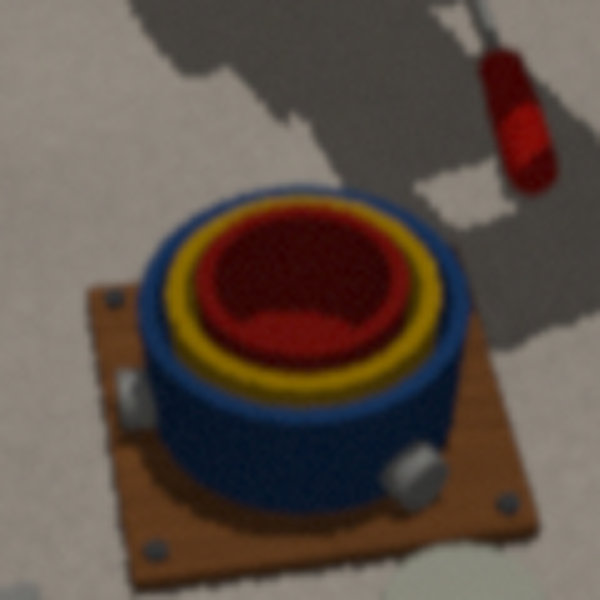

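View pics/top18.png

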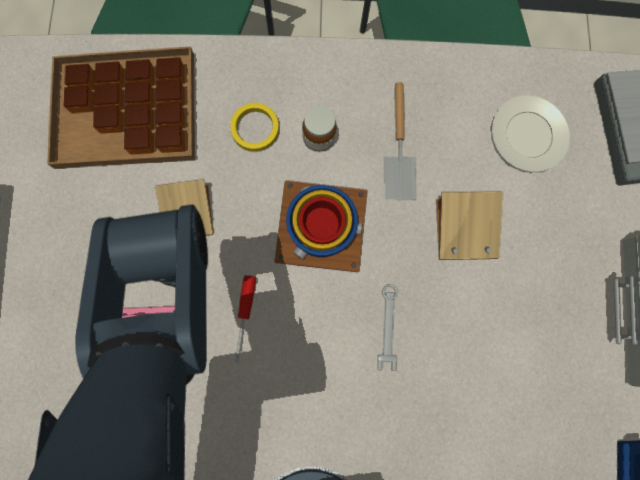

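The three pots sit concentric and level at top-view pixel (323,221). The tape roll, jar, spatula, screwdriver and wrench are where they started, so I'm handing in.

```bash
python3 -c "
from h import *
show(); print(manip.sign_off())"
```

```text
t 27.95 p [0.4655 0.1952 0.2083] F [ 0.4 -0.   0.4] gap -0.3 q [0.17 0.39 1.76 0.   0.97 0.17]
[[0.012, 1.0, 0.002], [0.004, 0.002, -1.0], [-1.0, 0.012, -0.004]]
the job is handed in; nothing more can be done
None
```

The nest is done and handed in at about 28 s of the 72 s allowed. The yellow pot is home in the blue one, and the red pot is home in the yellow one.

- **Yellow pot:** I gripped it by its near wall, set it upright on the ball catches, and pressed its rim down above each of the three catches. Probing it afterwards gave a rim height of 80.1 to 80.3 mm at all three points, against 80 mm when home. The reported force stayed at about 27 N or less.
- **Red pot:** I put it in only after that check, then pressed its rim lightly at the near and far sides. It read 85.3 and 85.5 mm, against 85 mm when home. I did not probe its other two sides.
- **Final pictures:** These show three concentric, level rims, and the tape roll, jar, spatula, screwdriver and wrench where they started. The arm hid most of the pink look-alike in the last top view, but the gripper never went down near it. The arm was clear of everything at hand-in.

No check failed. The one mismatch was the red pot hanging about 3 degrees off upright in the gripper before I lowered it. I turned the tool to correct that, and the camera fit still showed 1 to 3 degrees of lean on the way in.

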